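# Clear the fittings with the scoop tray and set the gauge in the saw-guide stop

## Robot

A 6-joint arm with a two-finger parallel gripper is mounted at the origin on the work surface. World frame = base frame: x ahead of the robot, y to its left, z up, the work surface at z = 0. Lengths are in m, angles in degrees, forces in N, time in s.
With the tool pointing down it reaches from about 0.35 to 0.775 m from the base axis. Payload 7.3 kg.
Tool frame: the origin (TCP) lies midway between the tips of the shut fingers; the grasp point (between the pads) lies 19 mm behind it; x points along the fingers, z is the direction in which the jaws open and shut, and the axes are right-handed (so a half turn about x gives the same grasp; the last joint's range is limited). The gripper opens to 92 mm and grips with 3 to 60 N. Pads are 19 mm wide; open, the fingers measure 130 mm over their backs; the gripper's body (75 mm by 190 mm) begins 47 mm behind the grasp point.
Start: joints at [59.874, 19.595, 87.324, -0, 73.075, -8.365], TCP at [0.195, 0.488, 0.227] pointing down, gripper open.
Joint ranges: [-145.02, 145.02], [-44.19, 115.74], [2.07, 154.8], [-57.11, 237.11], [16.16, 152.29], [-177.93, 177.93]. Speed limits (degrees/s): [147.25, 147.25, 180, 180, 180, 180].

## Interface

Orientations are given as [roll, pitch, yaw] about the fixed x, y, z axes, in that order (R = Rz(yaw) Ry(pitch) Rx(roll)).
In Python, from workcell import * gives the robot as it stands. The module is installed in compiled form; this text tells all that it offers.
- The arm moves only by the tool arm_command, never from a script. Its argument "moves" is a list that holds one entry, the list of rows, each a list of 7 numbers: the shift along the tool's x, y, z each as a share of 0.6 m, from -1 to 1, then the turn, a rotation vector about the tool's x, y, z each as a share of 180 degrees, from -1 to 1, then the finger opening in mm, from 0 to 91.8. In form: [[[dx, dy, dz, rx, ry, rz, fingers], ...]]. A call has 1 to 10 rows; each row shifts and turns the pose as measured when the row begins, along the tool's axes as they then stand; what a row does not reach is not made up. A row lasts 1/10 s, in which the tool goes at most 50 mm and 8.59 degrees, less where a joint would pass 70% of its speed; a pose out of reach is approached as far as the arm can. A call with a number of a shift or a turn outside -1 to 1 is refused whole. A call with a gripper value outside its range is refused whole. The fingers move at their own pace and stop on an object; the grip force is fixed at half the most. Time passes only in rows, so rows that do not move let the fingers close. It gives the time, the measured TCP pose, the force and the opening at its end, in the units of the state.
- read_state(): the state, without advancing time (a new reading comes with each control period).
- capture(name): name is "scene" or "top" or "wrist"; returns a dict with "frame" (480x640x3 uint8, red, green, blue), "fx", "fy", "cx", "cy" (pixels), "extrinsics" (4x4, takes a point from world to camera coordinates). Camera axes: x right, y up, looking along -z (the intrinsics and any distortion apply to the point x, -y, -z); pixel columns grow to the right and rows downward; lengths in m; the calibration is good to about 2 mm. A picture is of the moment at which its call begins. There is no depth.
- close_job(): hands the job in, once; it reports no verdict.
The state is a dict: "time": time; "q": joint angles; "joint_vel": joint speeds; "effort": joint torques, N m; "ee_pos": TCP position; "eef_rot": TCP orientation; "force": force on the tool from outside, world axes, zero at the start; "torque": the same for the moment, N m; "opening": finger opening in m.
Only numpy, scipy, OpenCV 4.12 (cv2) and the standard library are available. Lean on these libraries where they do the work, as an engineer would, in place of code of your own. Each camera call takes 0.05 s, during which the arm holds its last target. There are 200 camera calls.

## Task

Get the bench ready for the next cut: put all the loose pipe fittings on the scoop tray together, then carry the tray to the black crate, tip it and let the fittings slide off its open lip into the crate (do not drop them in by hand), and put the empty tray back flat on its rubber mat the way round it was. Also pull the orange-handled gauge out of its blue holder and push its blade fully home in the gap of the saw-guide stop, with the whole width of the blade between the jaws, and leave it standing there upright. Leave the glue can, wrench and tape roll where they are.

Things in the scene. Friction and masses are not known exactly. Their poses are not given: they have to be found in the camera images.
- fit_copper_mid (a point): All-copper pipe fitting, 60 x 32 x 32 mm, square shoulders 16 mm long at both ends, narrower 26-28 mm waist between them; 45 g; lies loose on the bench, may be absent. This point is its centre (16 mm above what it lies on); its x axis runs along its length, z up at the start
- fit_brass_mid (a point): Brass (yellow), with a short round stub in the middle of its top (no higher than the shoulders), pipe fitting, 60 x 32 x 32 mm, square shoulders 16 mm long at both ends, narrower 26-28 mm waist between them; 45 g; lies loose on the bench, may be absent. This point is its centre (16 mm above what it lies on); its x axis runs along its length, z up at the start
- fit_green_mid (a point): Green-shouldered, steel-waisted pipe fitting, 60 x 32 x 32 mm, square shoulders 16 mm long at both ends, narrower 26-28 mm waist between them; 45 g; lies loose on the bench, may be absent. This point is its centre (16 mm above what it lies on); its x axis runs along its length, z up at the start
- fit_white_mid (a point): White, with a grey waist, pipe fitting, 60 x 32 x 32 mm, square shoulders 16 mm long at both ends, narrower 26-28 mm waist between them; 45 g; lies loose on the bench, may be absent. This point is its centre (16 mm above what it lies on); its x axis runs along its length, z up at the start
- tray: Aluminium scoop tray, 0.16 kg: smooth floor 150 (x) x 180 (y) x 4 mm; rims 4 mm thick, 18 mm above the underside, at +x and both sides; open lip at -x. Behind the +x rim a red upright fin, x = 75 to 117 mm, 14 mm thick (y), 78 mm tall, to be pinched across its thickness from above. Origin under the floor's centre, z up. Fittings start to slide at 15 to 30 degrees of tilt. Holds two rows of two
- tray_grip (a point): Where to pinch the tray: in the middle of the red fin, at (96, 0, 58) mm in the tray's frame; axes as the tray's
- tray_lip (a point): Middle of the tray's open lip edge, at (-75, 0, 4) mm in the tray's frame; axes as the tray's
- mat: Black rubber mat lying fixed on the bench, 240 (x) x 200 (y) x 3 mm, where the tray starts and belongs; origin under its centre. At the start the tray's origin lies about 10 mm on the -x side of the mat's centre, with its axes nearly as the mat's
- crate: Black open crate, fixed to the bench, 190 (x) x 240 (y) mm outside, 80 mm high, walls and bottom 6 mm; origin under its centre; x axis roughly away from the robot
- crate_floor (a point): Centre of the crate's inner floor, 6 mm above the bench; axes as the crate's
- holder: Blue upright holder fixed to the bench, 80 mm tall, on a 50 x 70 mm foot, with one well 10 mm (x) x 36 mm (y), 75 mm deep, in which the gauge stands blade down; origin under its centre
- gauge_grip (a point): Flat gauge: steel blade 5 mm thick (x), 30 mm wide (y), 80 mm long, under an orange handle 16 (x) x 26 (y) x 70 mm; 150 mm overall, 70 g. This point is in the handle, 118 mm above the blade's tip (32 mm below the top); x axis is the normal of the blade, z points from tip to handle
- gauge_tip (a point): Middle of the end (tip) of the gauge's blade; axes as gauge_grip
- stop: Saw-guide stop fixed to the bench: dark base plate 110 (x) x 90 (y) x 15 mm with two aluminium jaws, 70 mm long (y), standing side by side with a 9 mm gap between them (across x), open at both ends and above, flared at the mouth; jaw tops about 52 mm above the bench; origin under its centre
- gap_floor (a point): Centre of the floor of the gap, 15 mm above the bench, about 35 mm below the mouth; y along the gap, x across it, z up; axes as the stop's
- glue_can: Bystander: upright tin with a yellow label, 60 mm diameter, 65 mm high; origin under its centre
- wrench: Bystander: steel wrench 170 mm long lying flat; origin under its middle
- tape_roll: Bystander: grey ring, 90 mm diameter, 40 mm high; origin under its centre
Not all that is in view belongs to the job. What is shaped like the part that bears fit_green_mid but purple is not meant. What is shaped like the part that bears fit_white_mid but red is not meant.

How it is judged:
By the outcome, as a careful person would: the job done as asked, in the order asked, and still so for the second after the job is handed in, with the robot touching nothing.
Of fit_copper, fit_brass, fit_green, fit_white only 2 to 4 are there at a start; the rules pass over those that are not, and their reading is None.
At some moment in a run one of fit_copper, fit_brass, fit_green, fit_white may be knocked a few centimetres aside while the robot is not near it.
It also fails if it takes over 210 s, if anything falls off the work surface, if the arm or the gripper's body presses on something with over 40 N, if the wrist force passes 120 N, or if a joint passes its speed limit or range.

## Working session

There is one attempt and no reset: what is moved stays moved. The work goes in short steps, Python scripts to look and compute and a tool call to move; the robot and the scene stay as the last step left them, time stands still between calls to the robot, and variables do not carry over. Pictures are saved under pics/ and viewed, about 12 in all and at most 16, crops included, and the job is handed in when it is done.

Besides the shell and the picture viewer there is one more tool, called after ">>>" by a JSON object that holds its "op" and its "data", one argument or row to a line. arm_command: Moves the arm, as the interface text tells. Shift numbers are shares of 0.6 m and turn numbers shares of 180 degrees, none past 1 either way. Its arguments: {"type":"object","properties":{"moves":{"type":"array","items":{"type":"array","items":{"type":"array","items":{"type":"number"}}}}},"required":["moves"]}

```bash
mkdir -p pics
cat > h.py <<'E'
from workcell import *
import numpy as np, cv2, json
from scipy.spatial.transform import Rotation as R
def snap(cam,name):
    c=capture(cam); cv2.imwrite(f'pics/{name}.png',c['frame'][:,:,::-1]); 
    np.savez(f'pics/{name}.npz',**c); return c
def load(name): return np.load(f'pics/{name}.npz')
def ray(c,u,v):
    E=np.array(c['extrinsics']); d=np.array([(u-c['cx'])/c['fx'],-(v-c['cy'])/c['fy'],-1.])
    return -E[:3,:3].T@E[:3,3], E[:3,:3].T@d
def onz(c,u,v,z):
    o,d=ray(c,u,v); return o+d*(z-o[2])/d[2]
def proj(c,p):
    E=np.array(c['extrinsics']); q=E[:3,:3]@np.array(p)+E[:3,3]
    return np.array([c['cx']-c['fx']*q[0]/q[2], c['cy']+c['fy']*q[1]/q[2]])
def tri(rs):
    A=np.zeros((3,3));b=np.zeros(3)
    for o,d in rs:
        d=d/np.linalg.norm(d);P=np.eye(3)-np.outer(d,d);A+=P;b+=P@o
    x=np.linalg.solve(A,b); return x,[np.linalg.norm(np.cross(x-o,d/np.linalg.norm(d))) for o,d in rs]
E
python3 - <<'E'
from h import *
s=read_state();print(s)
for n in ('scene','top','wrist'):
    c=snap(n,n+'0'); print(n,{k:(v.tolist() if hasattr(v,'tolist') else v) for k,v in c.items() if k!='frame'}, ray(c,320,240)[0])
E
```

```text
{'time': 0.0, 'q': array([ 5.98750417e+01,  1.96358490e+01,  8.73758835e+01, -7.53808721e-04,
        7.30739309e+01, -8.36485086e+00]), 'joint_vel': array([ 0.08149735, -0.04158725,  0.02121347, -0.02059504, -0.03734088,
        0.0315528 ]), 'effort': array([ 1.00502239e-03, -4.31234658e+01, -2.44226503e+01,  7.18686660e-02,
        5.58083807e-02, -1.23327836e-04]), 'ee_pos': array([0.19440952, 0.48725492, 0.22605848]), 'eef_rot': array([ 172.11726062,   89.91433356, -119.64262686]), 'force': array([ 0.30935377, -0.04411393,  0.32287552]), 'torque': array([ 0.01319644, -0.01161857,  0.00853113]), 'opening': 0.09197410041410635}
scene {'fx': 583.0865905842968, 'fy': 583.0865905842968, 'cx': 306.88026114327073, 'cy': 251.84304010584944, 'extrinsics': [[0.368730268356472, 0.929521470418892, 0.005274962375678293, -0.18038627552417577], [-0.6664680513163334, 0.2604157146947598, 0.6985728252048077, 0.30210232095073836], [0.6479647565820023, -0.2611005391995928, 0.715519519410413, -1.716211791294902], [0.0, 0.0, 0.0, 1.0]]} [ 1.37990018 -0.3591031   1.0178941 ]
top {'fx': 494.60661401965
[... 162 characters left out ...]
, 0.009535871546727153], [0.9975932054640925, -0.0023717390811869347, 0.06929770029090082, -0.5397894322864397], [-0.06932579130011444, -0.015152849333977725, 0.9974789851509027, -1.3877669816435139], [0.0, 0.0, 0.0, 1.0]]} [ 0.44229477 -0.01277411  1.42182028]
wrist {'fx': 341.38623569456263, 'fy': 341.38623569456263, 'cx': 317.8278361059029, 'cy': 239.349426675041, 'extrinsics': [[0.36992037527705823, 0.9290613825039733, -0.001965577443999958, -0.5233264458238585], [-0.8835753016825477, 0.35115391411343894, -0.3098154529060946, 0.040143904800450325], [-0.2871473527850768, 0.11634378428871682, 0.950794679016403, -0.3913994092056274], [0.0, 0.0, 0.0, 1.0]]} [0.11666997 0.51764259 0.38354904]
```

View pics/top0.png

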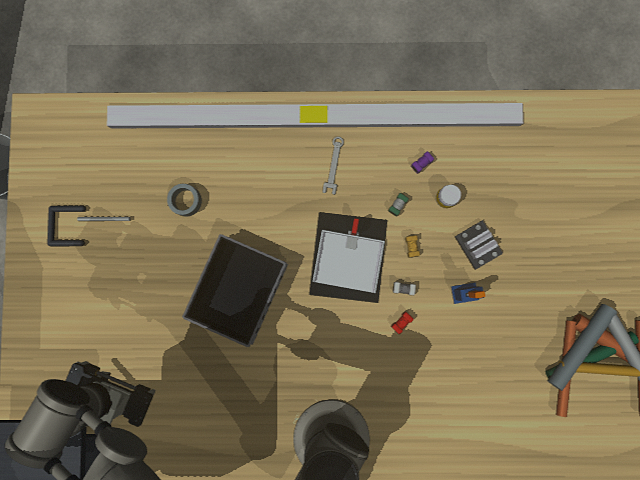

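View pics/scene0.png

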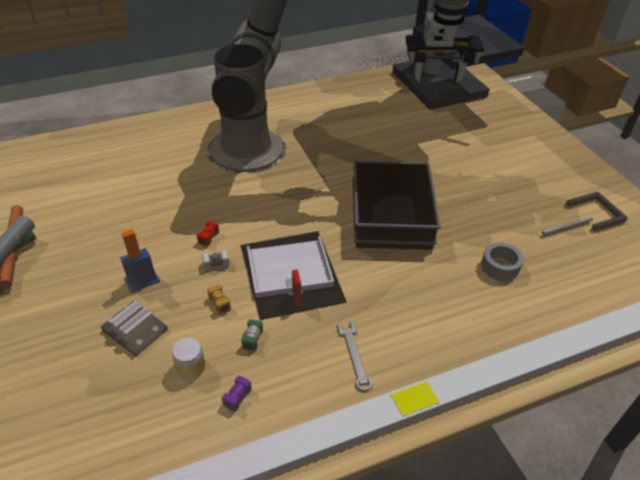

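Top view: the green (399,203), brass (413,245) and white (404,287) fittings are the ones wanted, and copper looks absent. The lookalikes are purple (423,161) and red (403,321). The tray is at (350,258) with its fin at (354,228), the crate at (236,290), the gauge and holder at (467,292) and the stop at (479,245).

```bash
cat >> h.py <<'E'
HSV={'green':((60,60,30),(95,255,255)),'brass':((17,150,90),(25,255,255)),'purple':((125,80,40),(160,255,255)),'red':((0,180,80),(6,255,255)),'blue':((105,110,40),(125,255,255)),'orange':((5,200,140),(14,255,255))}
def blobs(c,lo,hi,roi=None,amin=15):
    f=cv2.cvtColor(np.array(c['frame']),cv2.COLOR_RGB2HSV); m=cv2.inRange(f,np.array(lo),np.array(hi))
    if roi: k=np.zeros_like(m);k[roi[1]:roi[3],roi[0]:roi[2]]=255;m&=k
    m=cv2.morphologyEx(m,cv2.MORPH_CLOSE,np.ones((5,5)))
    cs,_=cv2.findContours(m,cv2.RETR_EXTERNAL,cv2.CHAIN_APPROX_NONE); out=[]
    for k in cs:
        a=cv2.contourArea(k)
        if a>=amin: out.append((a,np.array(cv2.minAreaRect(k)[0]),k))
    return sorted(out,key=lambda t:-t[0])
E
python3 - <<'E'
from h import *
t=load('top0');s=load('scene0')
rois={'top':(290,130,520,345),'scene':(90,215,350,420)}
for n,(lo,hi) in HSV.items():
    for nm,c in (('top',t),('scene',s)):
        for a,ce,k in blobs(c,lo,hi,rois[nm]): print(n,nm,a,ce.round(1),onz(c,*ce,0.016).round(3))
img=cv2.resize(t['frame'][130:345,180:520,::-1],None,fx=2.35,fy=2.35,interpolation=cv2.INTER_CUBIC); cv2.imwrite('pics/c1.png',img)
E
```

```text
green top 39.0 [394.1 210.4] [ 0.64  -0.181  0.016]
green top 36.0 [402.8 197.3] [ 0.677 -0.206  0.016]
green scene 45.0 [249.1 339.2] [ 0.666 -0.201  0.016]
green scene 28.5 [254.6 322.5] [ 0.629 -0.176  0.016]
brass top 172.0 [412.5 245.8] [ 0.538 -0.232  0.016]
brass top 16.0 [440.7 200.5] [ 0.668 -0.314  0.016]
brass scene 213.0 [218.3 295.1] [ 0.526 -0.228  0.016]
purple top 179.5 [422.4 161.6] [ 0.781 -0.263  0.016]
purple scene 361.5 [236.6 390.5] [ 0.774 -0.26   0.016]
red top 183.0 [402.  322.5] [ 0.322 -0.2    0.016]
red top 47.0 [354.6 225.6] [ 0.597 -0.068  0.016]
red scene 183.0 [207.7 230. ] [ 0.312 -0.195  0.016]
red scene 43.0 [295.5 277.1] [ 0.539 -0.048  0.016]
blue top 209.5 [464.8 292.8] [ 0.405 -0.377  0.016]
blue scene 40.5 [140.8 255.1] [ 0.339 -0.366  0.016]
orange top 28.5 [479.5 294.5] [ 0.4   -0.418  0.016]
orange scene 30.5 [127.7 232.7] [ 0.25  -0.382  0.016]
```

View pics/c1.png

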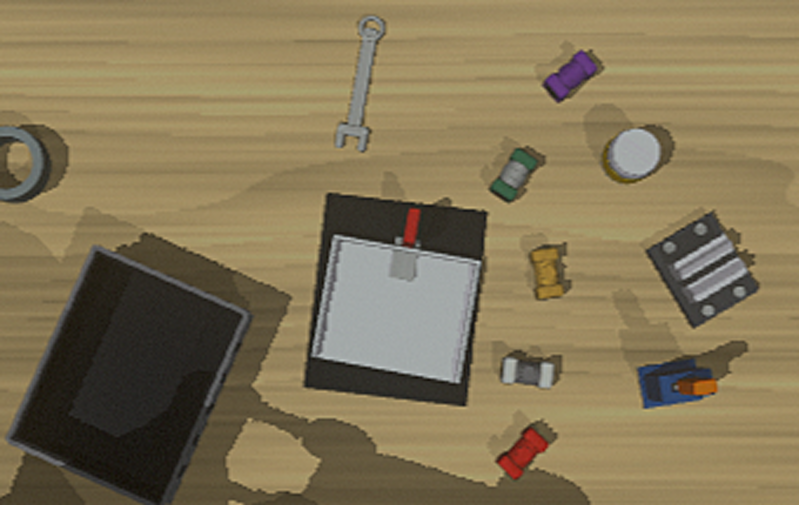

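Run:
```python
from h import *
t=load('top0');s=load('scene0')
f=lambda u,v,z:onz(t,180+u/2.35,130+v/2.35,z)
def show(n,P,z):
    Q=np.array([f(u,v,z) for u,v in P]);print(n,'ctr',Q.mean(0).round(4));
    for i in range(len(Q)):
        d=Q[(i+1)%len(Q)]-Q[i];print('   ',Q[i].round(3),'len %.3f ang %.1f'%(np.linalg.norm(d),np.degrees(np.arctan2(d[1],d[0]))))
show('mat',[(327,194),(487,210),(467,405),(305,387)],.003)
show('tray rim',[(332,236),(481,261),(463,382),(313,357)],.015)
show('crate',[(97,247),(248,317),(168,505),(10,438)],.08)
show('stop base',[(715,211),(759,285),(695,327),(647,249)],.015)
show('holder top?',[(640,371),(708,358),(712,398),(645,407)],.01)
for n,a,b in (('green',(525,152),(504,192)),('brass',(550,248),(545,296)),('white',(512,369),(546,372))):
    show(n,[a,b],.030)
# two-view heights
T=lambda a,b:print(tri([ray(t,180+a[0]/2.35,130+a[1]/2.35),ray(s,*b)]))
T((411,212),(296,271)) # fin top
T((705,387),(128,232)) # gauge top
T((547,272),(218,296));T((514,173),(253,332));T((529,370),(215,260))
```

```text
mat ctr [ 0.5075 -0.0508  0.003 ]
    [0.636 0.034 0.003] len 0.197 ang -95.9
    [ 0.616 -0.162  0.003] len 0.239 ang 173.6
    [ 0.378 -0.136  0.003] len 0.198 ang 83.6
    [0.4   0.061 0.003] len 0.238 ang -6.5
tray rim ctr [ 0.4945 -0.0513  0.015 ]
    [0.583 0.027 0.015] len 0.183 ang -99.7
    [ 0.552 -0.153  0.015] len 0.148 ang 171.1
    [ 0.406 -0.13   0.015] len 0.183 ang 80.5
    [0.436 0.05  0.015] len 0.149 ang -8.9
crate ctr [0.4149 0.2579 0.08  ]
    [0.565 0.299 0.08 ] len 0.194 ang -114.9
    [0.483 0.123 0.08 ] len 0.233 ang 157.1
    [0.268 0.213 0.08 ] len 0.198 ang 67.4
    [0.344 0.396 0.08 ] len 0.241 ang -23.9
stop base ctr [ 0.5432 -0.422   0.015 ]
    [ 0.612 -0.437  0.015] len 0.103 ang -150.6
    [ 0.522 -0.488  0.015] len 0.093 ang 122.9
    [ 0.472 -0.41   0.015] len 0.110 ang 30.6
    [ 0.566 -0.354  0.015] len 0.095 ang -61.0
holder top? ctr [ 0.404  -0.3871  0.01  ]
    [ 0.419 -0.344  0.01 ] len 0.083 ang -79.3
    [ 0.435 -0.426  0.01 ] len 0.048 ang -175.6
    [ 0.387 -0.43   0.01 ] len 0.081 ang 97.6
    [ 0.376 -0.349  0.01 ] len 0.043 ang 6.9
gr
[... 288 characters left out ...]
3  ]
    [ 0.422 -0.187  0.03 ] len 0.041 ang -95.1
    [ 0.418 -0.228  0.03 ] len 0.041 ang 84.9
(array([ 0.60030145, -0.06707058,  0.107333  ]), [np.float64(0.0021917855790036674), np.float64(0.002191785579003581)])
(array([ 0.40432577, -0.37868669,  0.15518667]), [np.float64(0.00071779636375601), np.float64(0.0007177963637558382)])
(array([ 0.53784674, -0.23078786,  0.0270745 ]), [np.float64(0.00010218130671522089), np.float64(0.00010218130671520216)])
(array([ 0.65842652, -0.19083006,  0.026655  ]), [np.float64(0.0020392879698112954), np.float64(0.0020392879698112204)])
(array([ 0.42095263, -0.20770962,  0.0191186 ]), [np.float64(0.001371392339824795), np.float64(0.0013713923398247833)])
```

```bash
cat >> h.py <<'E'
def Rdown(jaw):
    a=np.radians(jaw); x=np.array([0,0,-1.]); z=np.array([np.cos(a),np.sin(a),0]); return np.column_stack([x,np.cross(z,x),z])
def pose():
    s=read_state(); return np.array(s['ee_pos']),R.from_euler('xyz',s['eef_rot'],degrees=True).as_matrix(),s
def rows(p1,R1,f,p0=None,R0=None,n=None,half=True):
    """equal rows from pose to (p1,R1); prints row & count. half: allow the jaw's half turn"""
    if p0 is None: p0,R0,_=pose()
    best=None
    for Rt in ([R1,R1@R.from_euler('x',180,degrees=True).as_matrix()] if half else [R1]):
        w=R.from_matrix(R0.T@Rt).as_rotvec()
        if best is None or np.linalg.norm(w)<np.linalg.norm(best[0]): best=(w,Rt)
    w,Rt=best; dp=np.array(p1)-p0
    if n is None: n=max(1,int(np.ceil(max(np.linalg.norm(dp)/.042,np.degrees(np.linalg.norm(w))/7.5))))
    Rd=R.from_rotvec(w/n).as_matrix(); S=np.zeros((3,3));M=np.eye(3)
    for _ in range(n): S+=M; M=M@Rd
    d=np.linalg.solve(S,R0.T@dp)
    print(n,'x',[float(v) for v in (d/.6).round(4)]+[float(v) for v in (w/n/np.pi).round(4)]+[f])
    return np.array(p1),Rt
def st():
    p,Rm,s=pose(); print('t %.2f'%s['time'],p.round(4),'x',Rm[:,0].round(3),'jaw %.1f'%np.degrees(np.arctan2(Rm[1,2],Rm[0,2])),'q',s['q'].round(0),'F',np.round(s['force'],1),'op %.4f'%s['opening'])
E
python3 - <<'E'
from h import *
st(); s=load('scene0');print(proj(s,read_state()['ee_pos']),proj(load('top0'),read_state()['ee_pos']))
print(onz(load('top0'),180+634/2.35,130+154/2.35,.065))
p,Rm,_=pose()
p,Rm=rows([.42,.2,.26],Rdown(-5),60,p,Rm)
p,Rm=rows([.42,-.2075,.2],Rdown(-5),60,p,Rm)
E
```

```text
t 0.15 [0.1945 0.4873 0.2262] x [-0.001 -0.001 -1.   ] jaw 68.2 q [60. 20. 87.  0. 73. -8.] F [-0.2 -0.2 -0.1] op 0.0919
[436.38771095  80.38165537] [126.60415977 383.94966695]
[ 0.67384452 -0.32867477  0.065     ]
10 x [-0.0056, -0.0651, 0.0032, 0.0407, -0.0, 0.0, 60]
10 x [0.01, -0.0677, 0.0059, 0.0, 0.0, 0.0, 60]
```

>>> {"op": "arm_command", "data": {
  "moves": [
    [[-0.0056,-0.065,0.0032,0.0407,0,0,60],[-0.0056,-0.065,0.0032,0.0407,0,0,60],[-0.0056,-0.065,0.0032,0.0407,0,0,60],[-0.0056,-0.065,0.0032,0.0407,0,0,60],[-0.0056,-0.065,0.0032,0.0407,0,0,60],[-0.0056,-0.065,0.0032,0.0407,0,0,60],[-0.0056,-0.065,0.0032,0.0407,0,0,60],[-0.0056,-0.065,0.0032,0.0407,0,0,60],[-0.0056,-0.065,0.0032,0.0407,0,0,60],[-0.0056,-0.065,0.0032,0.0407,0,0,60]]
  ]
}}

```text
time: 1.15
ee_pos: [0.4194, 0.1902, 0.2568]
eef_rot: [-138.1, 89.6, -145.5]
force: [0.1, 0.6, 0.1]
opening: 0.06
```

Run:
```python
from h import *
st(); rows([.42,-.19,.2],Rdown(-5),60)
```

```text
t 1.15 [0.4194 0.1902 0.2568] x [-0.006 -0.004 -1.   ] jaw -7.4 q [15. 12. 93. -0. 75. 22.] F [0.1 0.6 0.1] op 0.0600
10 x [0.0096, -0.063, 0.0071, -0.0013, -0.0002, 0.0001, 60]
```

>>> {"op": "arm_command", "data": {
  "moves": [
    [[0.0096,-0.063,0.007,-0.0013,0,0,60],[0.0096,-0.063,0.007,-0.0013,0,0,60],[0.0096,-0.063,0.007,-0.0013,0,0,60],[0.0096,-0.063,0.007,-0.0013,0,0,60],[0.0096,-0.063,0.007,-0.0013,0,0,60],[0.0096,-0.063,0.007,-0.0013,0,0,60],[0.0096,-0.063,0.007,-0.0013,0,0,60],[0.0096,-0.063,0.007,-0.0013,0,0,60],[0.0096,-0.063,0.007,-0.0013,0,0,60],[0.0096,-0.063,0.007,-0.0013,0,0,60]]
  ]
}}

```text
time: 2.15
ee_pos: [0.4152, -0.2058, 0.1991]
eef_rot: [-130.2, 89.7, -135.5]
force: [1.2, 0.0, 0.5]
opening: 0.0603
```

Run:
```python
from h import *
st(); snap('wrist','w1'); c=snap('scene','s1')
print(proj(load('pics/w1.npz'[5:-4]),[.4205,-.2075,.02]), ray(load('w1'),320,240)[0])
```

```text
t 2.15 [ 0.4152 -0.2058  0.1991] x [-0.003 -0.003 -1.   ] jaw -5.2 q [-36.  15.  99.  -0.  66. -30.] F [1.2 0.  0.5] op 0.0603
[323.03285265 215.00598014] [ 0.42390285 -0.12235055  0.35618141]
```

View pics/w1.png

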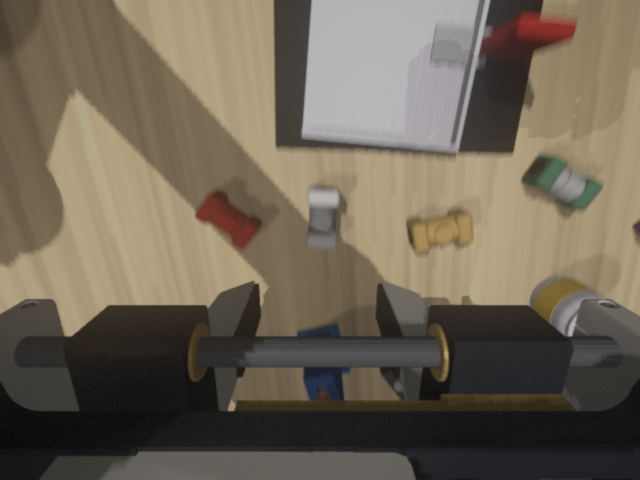

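The wrist view confirms the choice: white fitting at (323,217), brass at (442,230), green at (562,184), and the red decoy at (229,220). The white one is 2 px from where the top view put it.

Run:
```python
from h import *
c=load('w1')
for n,a,b in (('white',(324,188),(322,246)),('brass',(413,234),(471,227)),('green',(533,171),(592,196))):
    P=[onz(c,*a,.026),onz(c,*b,.026)];d=P[1]-P[0]
    print(n,np.mean(P,0).round(4),np.linalg.norm(d).round(4),np.degrees(np.arctan2(d[1],d[0])).round(1))
t=load('top0');print(tri([ray(t,404,287.3),ray(c,323,217)]),tri([ray(t,412.8,245.7),ray(c,442,230)]))
rows([.421,-.2075,.06],Rdown(-3),60); rows([.421,-.2075,.007],Rdown(-3),60)
```

```text
white [ 0.4203 -0.2088  0.026 ] 0.0597 -96.8
brass [ 0.5386 -0.2328  0.026 ] 0.0581 2.1
green [ 0.6536 -0.1958  0.026 ] 0.0667 -26.3
(array([ 0.42103046, -0.20159668,  0.0506734 ]), [np.float64(0.00041288432356940844), np.float64(0.00041288432356955876)]) (array([ 0.53762744, -0.23084883,  0.02949959]), [np.float64(0.00028512703170002036), np.float64(0.00028512703170002535)])
4 x [0.0577, 0.0006, 0.0026, -0.0035, -0.0003, 0.0004, 60]
5 x [0.0638, 0.0005, 0.0021, -0.0028, -0.0003, 0.0003, 60]
```

>>> {"op": "arm_command", "data": {
  "moves": [
    [[0.0577,0.0009,0.0024,0.001,0,0,60],[0.0577,0.0009,0.0024,0.001,0,0,60],[0.0577,0.0009,0.0024,0.001,0,0,60],[0.0577,0.0009,0.0024,0.001,0,0,60],[0.02,0,0,0,0,0,60],[0,0,0,0,0,0,60]]
  ]
}}

```text
time: 2.85
ee_pos: [0.4213, -0.2052, 0.0438]
eef_rot: [-114.2, 89.7, -120.6]
force: [0.3, -0.6, 0.4]
opening: 0.06
```

Run:
```python
from h import *
st(); rows([.4205,-.2085,.007],Rdown(-6),60,n=3)
```

```text
t 2.85 [ 0.4213 -0.2052  0.0438] x [-0.002 -0.004 -1.   ] jaw -6.4 q [-35.  28. 109.  -0.  43. -28.] F [ 0.3 -0.6  0.4] op 0.0600
3 x [0.0204, -0.0018, -0.0002, -0.0008, -0.0002, 0.0005, 60]
```

>>> {"op": "arm_command", "data": {
  "moves": [
    [[0.0204,-0.0018,0,0,0,0,60],[0.0204,-0.0018,0,0,0,0,60],[0.0204,-0.0018,0,0,0,0,60],[0,0,0,0,0,0,0],[0,0,0,0,0,0,0],[0,0,0,0,0,0,0],[0,0,0,0,0,0,0],[-0.03,0,0,0,0,0,0],[-0.05,0,0,0,0,0,0],[-0.05,0,0,0,0,0,0]]
  ]
}}

```text
time: 3.85
ee_pos: [0.4213, -0.206, 0.0879]
eef_rot: [-134.5, 89.8, -140.8]
force: [0.2, 0.2, -0.5]
opening: 0.0256
```

```bash
cat >> h.py <<'E'
TC=np.array([.4945,-.0513]); TY=-9.0
def tw(x,y):
    a=np.radians(TY); return TC+np.array([np.cos(a)*x-np.sin(a)*y,np.sin(a)*x+np.cos(a)*y])/1000
E
python3 - <<'E'
from h import *
st(); a=tw(-38,-40); print(a)
p,Rm=rows([*a,.09],Rdown(TY+90),0)
p,Rm=rows([*a,.015],Rdown(TY+90),0,p,Rm,4)
E
```

```text
t 3.85 [ 0.4213 -0.206   0.0879] x [-0.003 -0.003 -1.   ] jaw -6.3 q [-35.  24. 107.  -0.  50. -29.] F [ 0.2  0.2 -0.5] op 0.0256
[ 0.45071046 -0.08486302]
12 x [-0.0003, 0.0129, 0.014, -0.0404, -0.0001, 0.0, 0]
4 x [0.0312, 0.0, 0.0, 0.0, 0.0, 0.0, 0]
```

>>> {"op": "arm_command", "data": {
  "moves": [
    [[0,0.0129,0.014,-0.0404,0,0,0],[0,0.0129,0.014,-0.0404,0,0,0],[0,0.0129,0.014,-0.0404,0,0,0],[0,0.0129,0.014,-0.0404,0,0,0],[0,0.0129,0.014,-0.0404,0,0,0],[0,0.0129,0.014,-0.0404,0,0,0],[0,0.0129,0.014,-0.0404,0,0,0],[0,0.0129,0.014,-0.0404,0,0,0],[0,0.0129,0.014,-0.0404,0,0,0],[0,0.0129,0.014,-0.0404,0,0,0]]
  ]
}}

```text
time: 4.85
ee_pos: [0.4627, -0.1056, 0.0972]
eef_rot: [-113.0, 89.0, -43.9]
force: [-0.2, -0.8, -1.0]
opening: 0.0258
```

Run:
```python
from h import *
st(); a=tw(-38,-40)
p,Rm=rows([*a,.06],Rdown(TY+90),0)
p,Rm=rows([*a,.015],Rdown(TY+90),0,p,Rm,4)
```

```text
t 4.85 [ 0.4627 -0.1056  0.0972] x [ 0.013 -0.012 -1.   ] jaw 69.1 q [-22.  23. 106.  -0.  50. -91.] F [-0.2 -0.8 -1. ] op 0.0258
2 x [0.0307, 0.0152, 0.0135, -0.033, -0.0014, 0.0025, 0]
4 x [0.0188, 0.0, 0.0, 0.0, 0.0, 0.0, 0]
```

>>> {"op": "arm_command", "data": {
  "moves": [
    [[0.0307,0.0152,0.0135,-0.033,-0.0014,0.0025,0],[0.0307,0.0152,0.0135,-0.033,-0.0014,0.0025,0],[0,0,0,0,0,0,0],[0,0,0,0,0,0,0]]
  ]
}}

```text
time: 5.25
ee_pos: [0.4513, -0.0834, 0.0617]
eef_rot: [-96.9, 89.8, -15.3]
force: [0.4, 0.4, -0.7]
opening: 0.0256
```

Run:
```python
from h import *
st(); a=tw(-38,-40)
rows([*a,.0155],Rdown(TY+90),0,n=3)
```

```text
t 5.25 [ 0.4513 -0.0834  0.0617] x [ 0.004 -0.001 -1.   ] jaw 81.6 q [ -20.   25.  110.    0.   45. -102.] F [ 0.4  0.4 -0.7] op 0.0256
3 x [0.0257, 0.0003, -0.0008, 0.0011, -0.0, 0.0004, 0]
```

Lower, open to 40 mm, then rise.

>>> {"op": "arm_command", "data": {
  "moves": [
    [[0.0257,0,-0.0008,0,0,0,0],[0.0257,0,-0.0008,0,0,0,0],[0.0257,0,-0.0008,0,0,0,0],[0,0,0,0,0,0,0],[0,0,0,0,0,0,40],[0,0,0,0,0,0,40],[0,0,0,0,0,0,40],[-0.03,0,0,0,0,0,40],[-0.08,0,0,0,0,0,40],[-0.08,0,0,0,0,0,40]]
  ]
}}

```text
time: 6.25
ee_pos: [0.4543, -0.0881, 0.136]
eef_rot: [-96.8, 89.3, -16.4]
force: [1.6, -1.0, 1.2]
opening: 0.0399
```

Run:
```python
from h import *
st(); c=snap('top','t2')
for n in ('green','brass','red','purple'):
    for a,ce,k in blobs(c,*HSV[n],(290,130,520,345)): print(n,a,ce.round(1),onz(c,*ce,0.016).round(3))
rows([.538,-.2318,.09],Rdown(86),58)
```

```text
t 6.25 [ 0.4543 -0.0881  0.136 ] x [ 0.011 -0.003 -1.   ] jaw 80.4 q [ -21.   19.  105.    0.   56. -101.] F [ 1.6 -1.   1.2] op 0.0399
green 39.0 [394.1 210.4] [ 0.64  -0.181  0.016]
green 36.0 [402.8 197.3] [ 0.677 -0.206  0.016]
brass 128.5 [412.4 245.6] [ 0.539 -0.232  0.016]
brass 21.0 [441.2 200.6] [ 0.668 -0.315  0.016]
red 142.0 [402.3 322.8] [ 0.322 -0.2    0.016]
red 51.0 [354.6 225.6] [ 0.597 -0.068  0.016]
purple 178.5 [422.4 161.6] [ 0.781 -0.263  0.016]
5 x [0.0183, -0.0323, -0.0437, -0.0062, -0.0003, 0.0015, 58]
```

>>> {"op": "arm_command", "data": {
  "moves": [
    [[0.0083,-0.0323,-0.0437,-0.0062,0,0.0015,58],[0.0083,-0.0323,-0.0437,-0.0062,0,0.0015,58],[0.0183,-0.0323,-0.0437,-0.0062,0,0.0015,58],[0.0183,-0.0323,-0.0437,-0.0062,0,0.0015,58],[0.0183,-0.0323,-0.0437,-0.0062,0,0,58],[0,0,0,0,0,0,58]]
  ]
}}

```text
time: 6.9
ee_pos: [0.543, -0.2384, 0.1084]
eef_rot: [-122.9, 88.9, -36.8]
force: [-0.3, 0.3, 0.6]
opening: 0.0577
```

Run:
```python
from h import *
st(); c=snap('wrist','w2')
for a,ce,k in blobs(c,*HSV['brass'],amin=200):
    r=cv2.minAreaRect(k); b=cv2.boxPoints(r); 
    e=[(b[i]+b[(i+1)%4])/2 for i in range(4)]
    e=(e[0],e[2]) if np.linalg.norm(e[0]-e[2])>np.linalg.norm(e[1]-e[3]) else (e[1],e[3])
    d=onz(c,*e[1],.03)-onz(c,*e[0],.03); print(a,ce.round(),onz(c,*ce,.026).round(4),np.linalg.norm(d),np.degrees(np.arctan2(d[1],d[0])))
rows([.538,-.232,.007],Rdown(87),58,n=5)
```

```text
t 6.90 [ 0.543  -0.2384  0.1084] x [ 0.015 -0.011 -1.   ] jaw 86.2 q [ -31.   32.   86.   -0.   60. -117.] F [-0.3  0.3  0.6] op 0.0577
371.0 [252. 383.] [ 0.6663 -0.3055  0.026 ] 0.024827324353018862 35.47900719767302
5 x [0.0339, 0.0018, 0.0017, -0.0009, -0.0006, 0.0009, 58]
```

>>> {"op": "arm_command", "data": {
  "moves": [
    [[0.0339,0.0018,0.0017,0,-0.0006,0.0009,58],[0.0339,0.0018,0.0017,0,-0.0006,0.0009,58],[0.0339,0.0018,0.0017,0,-0.0006,0.0009,58],[0.0339,0.0018,0.0017,0,-0.0006,0.0009,58],[0.025,0.0018,0.0017,0,-0.0006,0.0009,58],[0,0,0,0,0,0,58]]
  ]
}}

```text
time: 7.55
ee_pos: [0.536, -0.227, 0.0129]
eef_rot: [-33.7, 89.9, 52.4]
force: [0.5, 0.8, 0.8]
opening: 0.0581
```

Run:
```python
from h import *
st(); rows([.538,-.232,.007],Rdown(87),58)
c=load('w2'); q=proj(c,[.538,-.232,.02]);print(q,cv2.cvtColor(c['frame'],cv2.COLOR_RGB2HSV)[int(q[1])-8:int(q[1])+9:4,int(q[0])])
```

```text
t 7.55 [ 0.536  -0.227   0.0129] x [ 0.001  0.001 -1.   ] jaw 86.1 q [ -31.   39.   92.    0.   49. -117.] F [0.5 0.8 0.8] op 0.0581
1 x [0.0098, -0.0038, -0.0081, -0.0051, 0.0004, 0.0003, 58]
[328.61183087 235.61056586] [[ 20 119 190]
 [ 20 119 187]
 [ 20 117 189]
 [ 20 119 191]
 [ 20 119 191]]
```

>>> {"op": "arm_command", "data": {
  "moves": [
    [[0.009,-0.0038,-0.008,-0.005,0,0,58],[0,0,0,0,0,0,0],[0,0,0,0,0,0,0],[0,0,0,0,0,0,0],[0,0,0,0,0,0,0],[-0.03,0,0,0,0,0,0],[-0.05,0,0,0,0,0,0],[-0.05,0,0,0,0,0,0]]
  ]
}}

```text
time: 8.35
ee_pos: [0.5369, -0.2313, 0.0869]
eef_rot: [38.5, 89.8, 125.6]
force: [0.1, 0.4, -0.7]
opening: 0.0258
```

Run:
```python
from h import *
st(); a=tw(-38,40); rows([*a,.09],Rdown(TY+90),0)
```

```text
t 8.35 [ 0.5369 -0.2313  0.0869] x [-0.002  0.003 -1.   ] jaw 87.1 q [ -31.   34.   88.    0.   59. -118.] F [ 0.1  0.4 -0.7] op 0.0258
6 x [-0.0007, 0.0264, 0.0604, 0.0056, 0.0002, -0.0001, 0]
```

>>> {"op": "arm_command", "data": {
  "moves": [
    [[-0.0007,0.0264,0.0604,0.0056,0,0,0],[-0.0007,0.0264,0.0604,0.0056,0,0,0],[-0.0007,0.0264,0.0604,0.0056,0,0,0],[-0.0007,0.0264,0.0604,0.0056,0,0,0],[-0.0007,0.0264,0.0604,0.0056,0,0,0],[-0.0007,0.0264,0.0604,0.0056,0,0,0],[0,0,0,0,0,0,0],[0,0,0,0,0,0,0]]
  ]
}}

```text
time: 9.15
ee_pos: [0.4645, -0.0014, 0.0962]
eef_rot: [-97.9, 89.2, -17.3]
force: [0.3, 0.0, -0.8]
opening: 0.0254
```

Run:
```python
from h import *
st(); a=tw(-38,40); rows([*a,.0155],Rdown(TY+90),0,n=4)
```

```text
t 9.15 [ 0.4645 -0.0014  0.0962] x [ 0.014 -0.004 -1.   ] jaw 80.6 q [-10.  22. 107.  -0.  50. -90.] F [ 0.3  0.  -0.8] op 0.0254
4 x [0.0336, 0.0005, -0.0019, -0.0006, -0.0002, 0.0011, 0]
```

>>> {"op": "arm_command", "data": {
  "moves": [
    [[0.0336,0.0005,-0.0019,0,0,0.001,0],[0.0336,0.0005,-0.0019,0,0,0.001,0],[0.0336,0.0005,-0.0019,0,0,0.001,0],[0.0305,0.0005,-0.0019,0,0,0.001,0],[0,0,0,0,0,0,0],[0,0,0,0,0,0,0]]
  ]
}}

```text
time: 9.75
ee_pos: [0.4708, -0.0121, 0.0184]
eef_rot: [-95.4, 89.1, -15.1]
force: [-0.3, 0.6, 0.3]
opening: 0.026
```

Run:
```python
from h import *
st(); a=tw(-38,40); rows([*a,.0155],Rdown(TY+90),0)
```

```text
t 9.75 [ 0.4708 -0.0121  0.0184] x [ 0.014 -0.004 -1.   ] jaw 80.3 q [-11.  30. 110.  -0.  38. -91.] F [-0.3  0.6  0.3] op 0.0260
1 x [0.0046, 0.0142, 0.0082, -0.004, -0.0005, 0.0047, 0]
```

>>> {"op": "arm_command", "data": {
  "moves": [
    [[0,0.0142,0.0082,-0.004,0,0.0047,0],[0.004,0,0,0,0,0,0],[0,0,0,0,0,0,0],[0,0,0,0,0,0,40],[0,0,0,0,0,0,40],[0,0,0,0,0,0,40],[-0.03,0,0,0,0,0,40],[-0.08,0,0,0,0,0,40],[-0.08,0,0,0,0,0,40]]
  ]
}}

```text
time: 10.65
ee_pos: [0.4585, -0.0058, 0.1297]
eef_rot: [92.9, 89.0, 173.9]
force: [0.4, -0.2, 0.1]
opening: 0.0399
```

Run:
```python
from h import *
st(); c=snap('top','t3')
for n in ('green','brass'):
    for a,ce,k in blobs(c,*HSV[n],(290,130,520,345)): print(n,a,ce.round(1),onz(c,*ce,0.016).round(3))
p,Rm=rows([.56,-.17,.15],Rdown(63),58)
p,Rm=rows([.658,-.193,.10],Rdown(63),58,p,Rm)
```

```text
t 10.65 [ 0.4585 -0.0058  0.1297] x [-0.017  0.002 -1.   ] jaw 81.0 q [-10.  20. 105.  -0.  57. -91.] F [ 0.4 -0.2  0.1] op 0.0399
green 37.0 [402.8 197.3] [ 0.677 -0.206  0.016]
green 33.5 [394.1 209.8] [ 0.642 -0.181  0.016]
brass 24.5 [441.2 200.6] [ 0.668 -0.315  0.016]
5 x [-0.0044, -0.0466, -0.0435, 0.02, -0.0001, -0.0003, 58]
3 x [0.0278, -0.0543, 0.0133, 0.0, 0.0, 0.0, 58]
```

>>> {"op": "arm_command", "data": {
  "moves": [
    [[-0.0044,-0.0466,-0.0435,0.02,0,0,58],[-0.0044,-0.0466,-0.0435,0.02,0,0,58],[-0.0044,-0.0466,-0.0435,0.02,0,0,58],[-0.0044,-0.0466,-0.0435,0.02,0,0,58],[-0.0044,-0.0466,-0.0435,0.02,0,0,58],[0.02,-0.0543,0.0133,0,0,0,58],[0.02,-0.0543,0.0133,0,0,0,58],[0.02,-0.0543,0.0133,0,0,0,58],[0,0,0,0,0,0,58],[0,0,0,0,0,0,58]]
  ]
}}

```text
time: 11.7
ee_pos: [0.6638, -0.2038, 0.114]
eef_rot: [-167.7, 89.9, -105.5]
force: [-0.4, -0.9, 0.4]
opening: 0.0581
```

Run:
```python
from h import *
st(); c=snap('wrist','w3')
for a,ce,k in blobs(c,*HSV['green'],amin=80): print(a,ce.round(1),onz(c,*ce,.026).round(4))
rows([.6585,-.193,.007],Rdown(63),58,n=5)
```

```text
t 11.70 [ 0.6638 -0.2038  0.114 ] x [-0.001 -0.002 -1.   ] jaw 62.2 q [-23.  43.  65.  -0.  72. -86.] F [-0.4 -0.9  0.4] op 0.0581
453.0 [325.4 259.3] [ 0.6774 -0.2055  0.026 ]
404.0 [332.6 202.6] [ 0.6404 -0.1804  0.026 ]
5 x [0.0356, 0.0031, 0.0024, -0.0009, -0.0001, -0.0, 58]
```

>>> {"op": "arm_command", "data": {
  "moves": [
    [[0.0356,0.0031,0.0024,0.006,0,0,58],[0.0356,0.0031,0.0024,0.006,0,0,58],[0.0356,0.0031,0.0024,0.006,0,0,58],[0.0356,0.0031,0.0024,0.006,0,0,58],[0.025,0.0031,0.0024,0.006,0,0,58],[0,0,0,0,0,0,58]]
  ]
}}

```text
time: 12.35
ee_pos: [0.6559, -0.1916, 0.0175]
eef_rot: [-104.7, 89.6, -48.0]
force: [-0.3, 0.4, 0.0]
opening: 0.058
```

Run:
```python
from h import *
st(); rows([.659,-.193,.007],Rdown(57),58,n=1)
```

```text
t 12.35 [ 0.6559 -0.1916  0.0175] x [ 0.004 -0.005 -1.   ] jaw 56.7 q [-23.  47.  73.  -0.  60. -79.] F [-0.3  0.4  0. ] op 0.0580
1 x [0.0176, -0.0055, 0.001, -0.0019, -0.0005, 0.0019, 58]
```

>>> {"op": "arm_command", "data": {
  "moves": [
    [[0.015,-0.0055,0.001,0,0,0.0019,58],[0,0,0,0,0,0,0],[0,0,0,0,0,0,0],[0,0,0,0,0,0,0],[0,0,0,0,0,0,0],[-0.04,0,0,0,0,0,0],[-0.08,0,0,0,0,0,0],[-0.08,0,0,0,0,0,0],[-0.05,0,0,0,0,0,0]]
  ]
}}

```text
time: 13.25
ee_pos: [0.657, -0.1926, 0.1623]
eef_rot: [115.1, 89.6, 171.8]
force: [1.0, -0.6, -0.3]
opening: 0.0257
```

Run:
```python
from h import *
st(); a=tw(24,0); print(a); p,Rm=rows([*a,.17],Rdown(TY+90),0); rows([*a,.06],Rm,0,p,Rm)
```

```text
t 13.25 [ 0.657  -0.1926  0.1623] x [-0.006  0.001 -1.   ] jaw 56.7 q [-23.  40.  63.  -0.  77. -79.] F [ 1.  -0.6 -0.3] op 0.0257
[ 0.51820452 -0.05505443]
5 x [-0.0024, 0.0612, 0.0237, -0.027, -0.0001, -0.0004, 0]
3 x [0.0611, 0.0, 0.0, 0.0, 0.0, 0.0, 0]
```

>>> {"op": "arm_command", "data": {
  "moves": [
    [[-0.0024,0.0612,0.0237,-0.027,0,0,0],[-0.0024,0.0612,0.0237,-0.027,0,0,0],[-0.0024,0.0612,0.0237,-0.027,0,0,0],[-0.0024,0.0612,0.0237,-0.027,0,0,0],[-0.0024,0.0612,0.0237,-0.027,0,0,0],[0,0,0,0,0,0,0],[0,0,0,0,0,0,0]]
  ]
}}

```text
time: 13.95
ee_pos: [0.5154, -0.0531, 0.1781]
eef_rot: [-106.8, 89.3, -24.9]
force: [0.8, 1.2, -0.1]
opening: 0.0261
```

Run:
```python
from h import *
st(); a=tw(24,0); rows([*a,.05],Rdown(TY+90),0)
```

```text
t 13.95 [ 0.5154 -0.0531  0.1781] x [ 0.012 -0.005 -1.   ] jaw 81.9 q [-14.  21.  93.  -0.  65. -96.] F [ 0.8  1.2 -0.1] op 0.0261
4 x [0.0534, -0.0008, -0.0005, 0.0013, -0.0003, 0.001, 0]
```

>>> {"op": "arm_command", "data": {
  "moves": [
    [[0.0534,-0.0008,-0.0005,0.0013,0,0.001,0],[0.0534,-0.0008,-0.0005,0.0013,0,0.001,0],[0.0534,-0.0008,-0.0005,0.0013,0,0.001,0],[0.0534,-0.0008,-0.0005,0.0013,0,0.001,0],[0,0,0,0,0,0,0],[0,0,0,0,0,0,0]]
  ]
}}

```text
time: 14.55
ee_pos: [0.5272, -0.0601, 0.0491]
eef_rot: [-112.8, 89.2, -32.2]
force: [1.0, -0.1, -0.6]
opening: 0.0256
```

Run:
```python
from h import *
st(); a=tw(24,0); rows([*a,.0155],Rdown(TY+90),0,n=2)
```

```text
t 14.55 [ 0.5272 -0.0601  0.0491] x [ 0.011 -0.007 -1.   ] jaw 80.6 q [-15.  32. 100.  -0.  48. -95.] F [ 1.  -0.1 -0.6] op 0.0256
2 x [0.0279, 0.0084, 0.003, -0.0012, -0.0008, 0.002, 0]
```

>>> {"op": "arm_command", "data": {
  "moves": [
    [[0,0.0168,0.006,-0.002,-0.0016,0.004,0],[0.027,0,0,0,0,0,0],[0.027,0,0,0,0,0,0],[0,0,0,0,0,0,0],[0,0,0,0,0,0,0]]
  ]
}}

```text
time: 15.05
ee_pos: [0.524, -0.056, 0.0275]
eef_rot: [-92.5, 89.0, -11.6]
force: [-0.3, -0.4, -0.3]
opening: 0.0256
```

Run:
```python
from h import *
st(); a=tw(24,0); rows([*a,.0155],Rdown(TY+90),0,n=1)
```

```text
t 15.05 [ 0.524  -0.056   0.0275] x [ 0.017 -0.003 -1.   ] jaw 81.0 q [-14.  33. 101.   0.  44. -95.] F [-0.3 -0.4 -0.3] op 0.0256
1 x [0.0197, 0.0101, 0.0001, -0.0002, -0.0002, 0.0055, 0]
```

>>> {"op": "arm_command", "data": {
  "moves": [
    [[0,0.0101,0,0,0,0.0055,0],[0.018,0,0,0,0,0,0],[0,0,0,0,0,0,0],[0,0,0,0,0,0,0]]
  ]
}}

```text
time: 15.45
ee_pos: [0.5196, -0.0553, 0.0206]
eef_rot: [-102.3, 89.7, -21.3]
force: [-0.6, -0.6, -0.2]
opening: 0.0261
```

Run:
```python
from h import *
st(); a=tw(24,0); rows([*a,.0155],Rdown(TY+90),0,n=1)
```

```text
t 15.45 [ 0.5196 -0.0553  0.0206] x [ 0.006 -0.002 -1.   ] jaw 81.0 q [-14.  34. 102.  -0.  44. -95.] F [-0.6 -0.6 -0.2] op 0.0261
1 x [0.0085, 0.0024, 0.0, -0.0001, -0.0004, 0.0019, 0]
```

>>> {"op": "arm_command", "data": {
  "moves": [
    [[0.0085,0.0024,0,0,0,0.0019,0],[0,0,0,0,0,0,0],[0,0,0,0,0,0,40],[0,0,0,0,0,0,40],[0,0,0,0,0,0,40],[-0.03,0,0,0,0,0,40],[-0.08,0,0,0,0,0,40],[-0.08,0,0,0,0,0,40],[-0.08,0,0,0,0,0,40]]
  ]
}}

```text
time: 16.35
ee_pos: [0.514, -0.0539, 0.1754]
eef_rot: [88.2, 88.9, 169.1]
force: [0.4, -0.6, -0.8]
opening: 0.0402
```

Run:
```python
from h import *
st(); a=tw(96,0); print(a,tw(96,0)-.0)
c=snap('wrist','w4'); t=snap('top','t4'); snap('scene','s4')
im=cv2.hconcat([c['frame'][60:400,:,::-1],cv2.resize(t['frame'][180:350,160:520,::-1],None,fx=2,fy=2)])
cv2.imwrite('pics/c4.png',cv2.resize(im,(800,int(800*im.shape[0]/im.shape[1]))))
print(im.shape)
```

```text
t 16.35 [ 0.514  -0.0539  0.1754] x [-0.018  0.003 -1.   ] jaw 81.0 q [-14.  22.  92.  -0.  67. -95.] F [ 0.4 -0.6 -0.8] op 0.0402
[ 0.58931808 -0.06631771] [ 0.58931808 -0.06631771]
(340, 1360, 3)
```

View pics/w4.png

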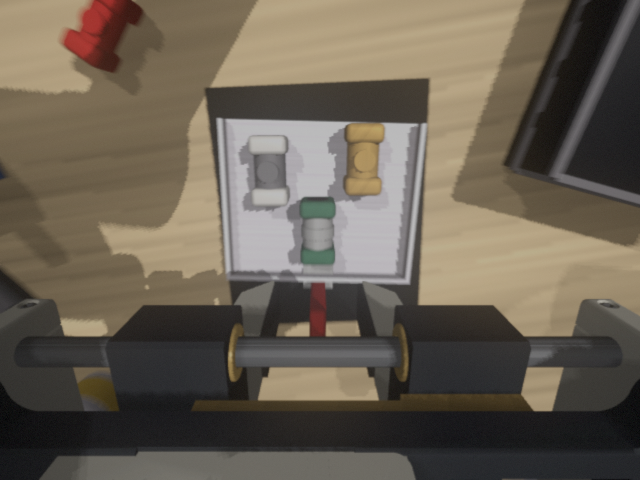

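All three fittings lie on the tray: white (269,170), brass (364,160), green (318,232), with the fin at (318,310).

Run:
```python
from h import *
t=load('t4');w=load('w4')
for nm,c,roi in (('t0',load('top0'),(330,200,380,250)),('t4',t,(330,200,380,250)),('w4',w,(290,270,345,400))):
    for a,ce,k in blobs(c,(0,120,50),(8,255,255),roi):
        k=k[:,0]; print(nm,a,ce,k.min(0),k.max(0))
# mat/tray corners in wrist
Q=[onz(w,*p,z) for p,z in (((218,118),.021),((425,123),.021),((410,283),.021),((229,283),.021))]
Q=np.array(Q);print(Q.round(4),np.linalg.norm(Q-np.roll(Q,-1,0),axis=1).round(3),Q.mean(0).round(4)); d=Q[1]-Q[0];print(np.degrees(np.arctan2(d[1],d[0])), np.degrees(np.arctan2(*(Q[2]-Q[3])[[1,0]])))
for p in ((318,283),(318,310),(318,336)): print(onz(w,*p,.081).round(4),onz(w,*p,.03).round(4))
f=[b for b in blobs(load('top0'),(0,120,50),(8,255,255),(330,200,380,250))][0][2][:,0]
for p in (f[f[:,1].argmin()],f[f[:,1].argmax()]): print(p,onz(load('top0'),*p,.081).round(4))
```

```text
t0 67.0 [354.70269775 226.28378296] [351 218] [358 234]
w4 619.5 [317.5 309.5] [310 284] [325 335]
[[ 0.4066 -0.1255  0.021 ]
 [ 0.4387  0.0512  0.021 ]
 [ 0.588   0.0265  0.021 ]
 [ 0.5598 -0.1521  0.021 ]] [0.18  0.151 0.181 0.155] [ 0.4983 -0.05    0.021 ]
79.70986253942095 81.02203498961389
[ 0.5469 -0.0601  0.081 ] [ 0.5696 -0.0636  0.03  ]
[ 0.571  -0.0639  0.081 ] [ 0.5985 -0.0682  0.03  ]
[ 0.5953 -0.0677  0.081 ] [ 0.6278 -0.0728  0.03  ]
[355 218] [ 0.6103 -0.0664  0.081 ]
[351 234] [ 0.5665 -0.0553  0.081 ]
```

View pics/s4.png

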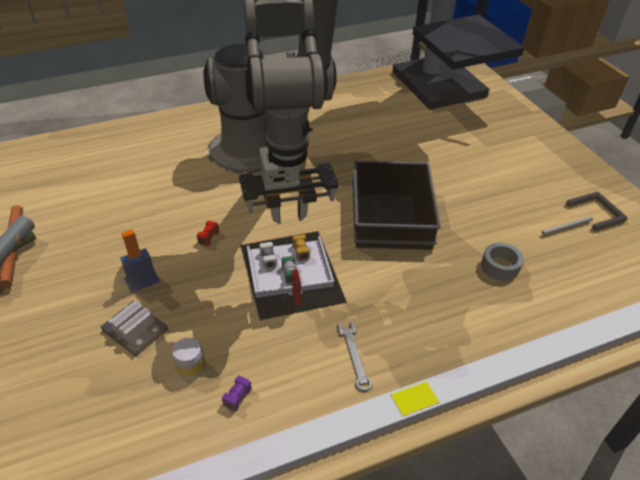

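The scene view shows no copper fitting anywhere, so three fittings are on the tray. Next is the fin.

Run:
```python
from h import *
p,Rm=rows([.590,-.0657,.14],Rdown(80.5),40); rows([.590,-.0657,.05],Rdown(80.5),40,p,Rm)
```

```text
2 x [0.0307, -0.0621, 0.0005, 0.0013, -0.0001, -0.0015, 40]
3 x [0.05, 0.0, 0.0, 0.0, 0.0, 0.0, 40]
```

>>> {"op": "arm_command", "data": {
  "moves": [
    [[0.02,-0.0621,0.0005,0.0013,0,-0.0015,40],[0.02,-0.0621,0.0005,0.0013,0,-0.0015,40],[0,0,0,0,0,0,40],[0,0,0,0,0,0,40],[0,0,0,0,0,0,40]]
  ]
}}

```text
time: 17.0
ee_pos: [0.5872, -0.065, 0.1441]
eef_rot: [87.6, 89.2, 168.0]
force: [-0.4, 0.2, 0.1]
opening: 0.0401
```

Run:
```python
from h import *
st(); rows([.590,-.0657,.05],Rdown(80.5),40)
c=snap('wrist','w5')
for a,ce,k in blobs(c,(0,120,50),(8,255,255),(250,150,400,420)):
    k=k[:,0];print(a,ce,k.min(0),k.max(0),proj(c,[.59,-.0657,.081]))
```

```text
t 17.00 [ 0.5872 -0.065   0.1441] x [-0.013  0.003 -1.   ] jaw 80.5 q [-14.  31.  83.  -0.  67. -94.] F [-0.4  0.2  0.1] op 0.0401
3 x [0.0523, -0.0021, -0.0002, -0.0, 0.0001, -0.0014, 40]
1257.5 [316.5 251. ] [307 215] [326 287] [318.95871699 260.7406438 ]
```

>>> {"op": "arm_command", "data": {
  "moves": [
    [[0.0523,-0.0021,0,0,0,-0.0014,40],[0.0523,-0.0021,0,0,0,-0.0014,40],[0.05,-0.0021,0,0,0,-0.0014,40],[0,0,0,0,0,0,40],[0,0,0,0,0,0,40]]
  ]
}}

```text
time: 17.55
ee_pos: [0.5885, -0.0651, 0.0528]
eef_rot: [-87.4, 89.8, -6.9]
force: [0.3, -0.1, 0.1]
opening: 0.0402
```

Run:
```python
from h import *
st(); rows([.590,-.0657,.042],Rdown(80.5),40)
```

```text
t 17.55 [ 0.5885 -0.0651  0.0528] x [ 0.004 -0.001 -1.   ] jaw 80.5 q [-14.  37.  89.   0.  54. -94.] F [ 0.3 -0.1  0.1] op 0.0402
1 x [0.0181, -0.0026, -0.0006, -0.0, 0.0001, 0.0013, 40]
```

Go down, close, and read the pose with the tray gripped so I can put it back there.

>>> {"op": "arm_command", "data": {
  "moves": [
    [[0.018,-0.0026,0,0,0,0.0013,40],[0,0,0,0,0,0,40],[0,0,0,0,0,0,0],[0,0,0,0,0,0,0],[0,0,0,0,0,0,0],[0,0,0,0,0,0,0],[0,0,0,0,0,0,0]]
  ]
}}

```text
time: 18.25
ee_pos: [0.5929, -0.0659, 0.0472]
eef_rot: [-92.7, 89.5, -12.3]
force: [0.3, 0.2, -0.9]
opening: 0.0137
```

Run:
```python
from h import *
st(); p,Rm,s=pose(); np.savez('grip.npz',p=p,R=Rm)
```

```text
t 18.25 [ 0.5929 -0.0659  0.0472] x [ 0.008 -0.002 -1.   ] jaw 80.5 q [-14.  37.  88.   0.  54. -94.] F [ 0.3  0.2 -0.9] op 0.0137
```

>>> {"op": "arm_command", "data": {
  "moves": [
    [[-0.015,0,0,0,0,0.004,0],[-0.02,0,0,0,0,0.006,0],[-0.025,0,0,0,0,0.01,0],[-0.025,0,0,0,0,0.01,0],[-0.025,0,0,0,0,0.006,0],[0,0,0,0,0,0,0],[0,0,0,0,0,0,0]]
  ]
}}

```text
time: 18.95
ee_pos: [0.5936, -0.0659, 0.1115]
eef_rot: [90.0, 83.5, 170.5]
force: [-0.7, 1.0, -3.2]
opening: 0.0142
```

Run:
```python
from h import *
st(); c=snap('wrist','w6'); snap('scene','s6')
im=cv2.vconcat([cv2.resize(c['frame'][:,:,::-1],(400,300)),cv2.resize(load('s6')['frame'][120:360,160:480,::-1],(400,300))]); cv2.imwrite('pics/c6.png',im)
```

```text
t 18.95 [ 0.5936 -0.0659  0.1115] x [-0.112  0.019 -0.994] jaw 80.5 q [-13.  37.  78.  -0.  72. -94.] F [-0.7  1.  -3.2] op 0.0142
```

View pics/c6.png

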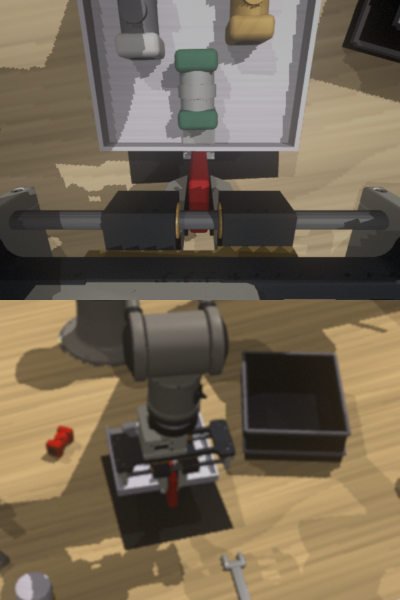

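```bash
cat >> h.py <<'E'
def tipgoal(lip,yaw,phi):
    g=np.load('grip.npz'); y0=-9.6
    c=np.array([.4965,-.0505,.003]); r=lambda ax,a:R.from_euler(ax,a,degrees=True).as_matrix()
    l=g['R'].T@(c+r('z',y0)@np.array([-.075,0,.004])-g['p'])
    Rt=r('z',yaw)@r('y',phi)@r('z',-y0)@g['R']   # phi>0: lip up
    return np.array(lip)-Rt@l, Rt
E
python3 - <<'E'
from h import *
s=load('scene0')
for p in ((.565,.299),(.483,.123),(.268,.213),(.344,.396)): print(proj(s,[*p,.08]).round())
p0,R0,_=pose()
p,Rm=rows([.59,-.06,.24],R0,0,p0,R0,4)
g,G=tipgoal([.4287,.290,.2],67,7); print(g)
rows(g,G,0,p,Rm,24,False)
for phi,z in ((7,.13),(-15,.1),(-30,.085),(-45,.075)): 
    q,Q=tipgoal([.4287,.290,z],67,phi);print(phi,q.round(3),Q[:,0].round(2))
E
```

```text
[437. 227.]
[354. 223.]
[351. 163.]
[426. 164.]
4 x [-0.053, 0.0079, 0.0022, 0.0, 0.0, 0.0, 0]
[0.49676836 0.4525387  0.2188607 ]
24 x [0.0002, -0.0114, 0.0373, -0.0176, 0.002, -0.0, 0]
7 [0.497 0.453 0.149] [-0.04 -0.1  -0.99]
-15 [0.489 0.434 0.183] [ 0.1   0.25 -0.96]
-30 [0.478 0.409 0.206] [ 0.2   0.47 -0.86]
-45 [0.464 0.377 0.225] [ 0.28  0.66 -0.7 ]
```

>>> {"op": "arm_command", "data": {
  "moves": [
    [[-0.03,0.004,0.001,0,0,0,0],[-0.05,0.0079,0.002,0,0,0,0],[-0.053,0.0079,0.002,0,0,0,0],[-0.05,0.0079,0.002,0,0,0,0],[-0.025,0.004,0.001,0,0,0,0],[0,0,0,0,0,0,0]]
  ]
}}

```text
time: 19.65
ee_pos: [0.586, -0.0594, 0.2349]
eef_rot: [89.5, 82.8, 170.0]
force: [0.4, -0.1, -2.9]
opening: 0.0135
```

Run:
```python
from h import *
st()
g,G=tipgoal([.4287,.290,.2],67,7); rows(g,G,0,n=24,half=False)
```

```text
t 19.65 [ 0.586  -0.0594  0.2349] x [-0.123  0.022 -0.992] jaw 80.5 q [-13.  31.  69.  -0.  88. -93.] F [ 0.4 -0.1 -2.9] op 0.0135
24 x [-0.0002, -0.0116, 0.0372, -0.0176, 0.0021, -0.0001, 0]
```

>>> {"op": "arm_command", "data": {
  "moves": [
    [[0,-0.005,0.018,-0.008,0.001,0,0],[0,-0.0116,0.0372,-0.0176,0.0021,0,0],[0,-0.0116,0.0372,-0.0176,0.0021,0,0],[0,-0.0116,0.0372,-0.0176,0.0021,0,0],[0,-0.0116,0.0372,-0.0176,0.0021,0,0],[0,-0.0116,0.0372,-0.0176,0.0021,0,0],[0,-0.0116,0.0372,-0.0176,0.0021,0,0],[0,-0.0116,0.0372,-0.0176,0.0021,0,0],[0,-0.0116,0.0372,-0.0176,0.0021,0,0],[0,-0.0116,0.0372,-0.0176,0.0021,0,0]]
  ]
}}

```text
time: 20.65
ee_pos: [0.6302, 0.166, 0.2052]
eef_rot: [83.5, 81.4, -164.2]
force: [-0.4, 0.0, -2.0]
opening: 0.014
```

Run:
```python
from h import *
st()
g,G=tipgoal([.4287,.290,.2],67,7); rows(g,G,0,n=14,half=False)
```

```text
t 20.65 [0.6302 0.166  0.2052] x [-0.144 -0.041 -0.989] jaw 112.2 q [   9.   40.   57.   -1.   92. -104.] F [-0.4  0.  -2. ] op 0.0140
14 x [-0.0028, -0.0117, 0.0367, -0.0176, 0.0027, -0.0006, 0]
```

>>> {"op": "arm_command", "data": {
  "moves": [
    [[-0.003,-0.0117,0.0367,-0.0176,0.0027,0,0],[-0.003,-0.0117,0.0367,-0.0176,0.0027,0,0],[-0.003,-0.0117,0.0367,-0.0176,0.0027,0,0],[-0.003,-0.0117,0.0367,-0.0176,0.0027,0,0],[-0.003,-0.0117,0.0367,-0.0176,0.0027,0,0],[-0.003,-0.0117,0.0367,-0.0176,0.0027,0,0],[-0.003,-0.0117,0.0367,-0.0176,0.0027,0,0],[-0.003,-0.0117,0.0367,-0.0176,0.0027,0,0],[-0.003,-0.0117,0.0367,-0.0176,0.0027,0,0],[-0.003,-0.0117,0.0367,-0.0176,0.0027,0,0]]
  ]
}}

```text
time: 21.65
ee_pos: [0.5425, 0.3976, 0.1894]
eef_rot: [77.1, 80.2, -136.2]
force: [-0.1, -0.6, -2.4]
opening: 0.014
```

Run:
```python
from h import *
st()
g,G=tipgoal([.4287,.290,.2],67,7); rows(g,G,0,n=4,half=False)
```

```text
t 21.65 [0.5425 0.3976 0.1894] x [-0.123 -0.118 -0.985] jaw 146.5 q [  31.   44.   52.   -2.   94. -116.] F [-0.1 -0.6 -2.4] op 0.0140
4 x [-0.013, -0.0087, 0.0282, -0.0141, 0.005, -0.004, 0]
```

>>> {"op": "arm_command", "data": {
  "moves": [
    [[-0.013,-0.0087,0.0282,-0.0141,0.005,-0.004,0],[-0.013,-0.0087,0.0282,-0.0141,0.005,-0.004,0],[-0.013,-0.0087,0.0282,-0.0141,0.005,-0.004,0],[-0.013,-0.0087,0.0282,-0.0141,0.005,-0.004,0],[-0.005,0,0,0,0,0,0],[0,0,0,0,0,0,0]]
  ]
}}

```text
time: 22.25
ee_pos: [0.4857, 0.4607, 0.2072]
eef_rot: [83.6, 82.7, -118.0]
force: [0.4, 0.1, -2.8]
opening: 0.0137
```

Run:
```python
from h import *
st()
g,G=tipgoal([.4287,.290,.15],67,5); rows(g,G,0,n=4,half=False)
c=snap('wrist','w7'); snap('top','t7')
print(proj(c,[.4287,.290,.15]))
im=cv2.vconcat([cv2.resize(c['frame'][:,:,::-1],(480,360)),cv2.resize(load('t7')['frame'][170:350,160:400,::-1],(480,240))]); cv2.imwrite('pics/c7.png',im)
```

```text
t 22.25 [0.4857 0.4607 0.2072] x [-0.06  -0.113 -0.992] jaw 158.4 q [  38.   41.   55.   -3.   91. -120.] F [ 0.4  0.1 -2.8] op 0.0137
4 x [0.0135, 0.0003, -0.0056, 0.0019, 0.001, -0.0039, 0]
[301.29755056 -26.73988927]
```

View pics/c7.png

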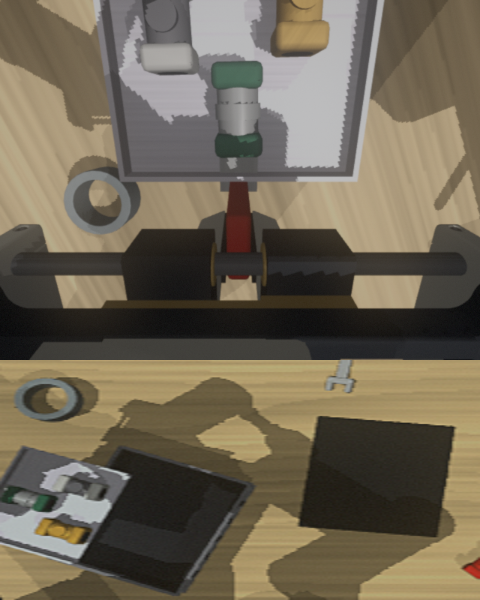

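Run:
```python
from h import *
t=load('t7'); g=np.load('grip.npz'); p,Rm,_=pose()
r=lambda ax,a:R.from_euler(ax,a,degrees=True).as_matrix()
c=np.array([.4965,-.0505,.003]); l=g['R'].T@(c+r('z',-9.6)@np.array([-.075,0,.004])-g['p'])
L=p+Rm@l; print('lip',L.round(4),proj(t,L), onz(t,212,286,L[2]).round(4), proj(t,[.415,.258,.08]))
q,Q=tipgoal([.4287,.290,.13],67,3)
a,A=rows(q,Q,0,n=4,half=False)
q,Q=tipgoal([.4287,.290,.11],67,-12); a,A=rows(q,Q,0,a,A,4,False)
q,Q=tipgoal([.4287,.290,.09],67,-28); a,A=rows(q,Q,0,a,A,5,False)
q,Q=tipgoal([.4287,.290,.085],67,-45); a,A=rows(q,Q,0,a,A,5,False)
```

```text
lip [0.4212 0.2961 0.1906] [211.42848442 288.4714045 ] [0.4273 0.2947 0.1906] [235.59481354 290.0334969 ]
4 x [0.0192, 0.0002, -0.0054, 0.0018, 0.0011, -0.0067, 0]
4 x [-0.0104, 0.0053, 0.0, 0.0, 0.0, -0.0208, 0]
5 x [-0.0097, 0.0062, 0.0, 0.0, 0.0, -0.0178, 0]
5 x [-0.0156, 0.0053, 0.0, 0.0, 0.0, -0.0189, 0]
```

>>> {"op": "arm_command", "data": {
  "moves": [
    [[0.0192,0,-0.0054,0.0018,0.001,-0.006,0],[0.0192,0,-0.0054,0.0018,0.001,-0.0067,0],[0.0192,0,-0.0054,0.0018,0.001,-0.0067,0],[0.0192,0,-0.0054,0.0018,0.001,-0.0067,0],[-0.005,0.0027,0,0,0,-0.01,0],[-0.005,0.0027,0,0,0,-0.01,0],[-0.005,0.0027,0,0,0,-0.01,0],[-0.005,0.0027,0,0,0,-0.01,0]]
  ]
}}

```text
time: 23.15
ee_pos: [0.499, 0.437, 0.1622]
eef_rot: [-86.1, 85.7, 70.1]
force: [-0.0, 0.2, -3.3]
opening: 0.0137
```

```bash
cat >> h.py <<'E'
def lipnow():
    g=np.load('grip.npz'); p,Rm,_=pose(); r=lambda ax,a:R.from_euler(ax,a,degrees=True).as_matrix()
    c=np.array([.4965,-.0505,.003]); l=g['R'].T@(c+r('z',-9.6)@np.array([-.075,0,.004])-g['p'])
    Tt=Rm@g['R'].T@r('z',-9.6); print('lip',(p+Rm@l).round(4),'tray yaw %.1f tilt %.1f'%(np.degrees(np.arctan2(Tt[1,0],Tt[0,0])),np.degrees(np.arcsin(Tt[2,0]))))
E
python3 - <<'E'
from h import *
st(); lipnow()
p,Rm,_=pose()
q,Q=tipgoal([.4287,.290,.10],67,-18); a,A=rows(q,Q,0,p,Rm,4,False)
q,Q=tipgoal([.4287,.290,.09],67,-45); a,A=rows(q,Q,0,a,A,9,False)
E
```

```text
t 23.15 [0.499  0.437  0.1622] x [ 0.026  0.071 -0.997] jaw 156.2 q [  33.   35.   73.    3.   69. -124.] F [-0.   0.2 -3.3] op 0.0137
lip [0.4308 0.2817 0.1107] tray yaw 66.1 tilt 3.8
4 x [-0.0128, 0.0025, 0.0034, -0.0013, 0.0002, -0.0197, 0]
9 x [-0.0134, 0.0047, 0.0, 0.0, 0.0, -0.0167, 0]
```

>>> {"op": "arm_command", "data": {
  "moves": [
    [[-0.0128,0.0025,0.0034,-0.0013,0,-0.0197,0],[-0.0128,0.0025,0.0034,-0.0013,0,-0.0197,0],[-0.0128,0.0025,0.0034,-0.0013,0,-0.0197,0],[-0.0128,0.0025,0.0034,-0.0013,0,-0.0197,0],[-0.0134,0.0047,0,0,0,-0.0167,0],[-0.0134,0.0047,0,0,0,-0.0167,0]]
  ]
}}

```text
time: 23.75
ee_pos: [0.4858, 0.4124, 0.2002]
eef_rot: [-89.2, 65.3, 67.2]
force: [0.3, 0.5, -3.4]
opening: 0.0135
```

Run:
```python
from h import *
st(); lipnow()
p,Rm,_=pose()
q,Q=tipgoal([.4287,.290,.09],67,-45); a,A=rows(q,Q,0,p,Rm,7,False)
```

```text
t 23.75 [0.4858 0.4124 0.2002] x [ 0.162  0.385 -0.909] jaw 156.5 q [  25.   22.   93.   22.   48. -143.] F [ 0.3  0.5 -3.4] op 0.0135
lip [0.4296 0.283  0.0928] tray yaw 66.3 tilt 24.2
7 x [-0.0135, 0.0029, 0.0013, -0.0005, 0.0, -0.0165, 0]
```

>>> {"op": "arm_command", "data": {
  "moves": [
    [[-0.0135,0.0029,0.0013,0,0,-0.0165,0],[-0.0135,0.0029,0.0013,0,0,-0.0165,0],[-0.0135,0.0029,0.0013,0,0,-0.0165,0],[0,0,0,0,0,0,0],[0,0,0,0,0,0,0],[0,0,0,0,0,0,0]]
  ]
}}

```text
time: 24.35
ee_pos: [0.4795, 0.391, 0.2169]
eef_rot: [-89.1, 56.6, 66.7]
force: [-1.0, -1.1, -0.4]
opening: 0.014
```

Run:
```python
from h import *
st(); lipnow()
p,Rm,_=pose()
q,Q=tipgoal([.4287,.290,.09],67,-45); a,A=rows(q,Q,0,p,Rm,4,False)
```

```text
t 24.35 [0.4795 0.391  0.2169] x [ 0.218  0.506 -0.835] jaw 155.9 q [  20.   18.  101.   36.   43. -159.] F [-1.  -1.1 -0.4] op 0.0140
lip [0.4289 0.2789 0.0893] tray yaw 65.5 tilt 32.9
4 x [-0.0127, 0.0003, 0.0034, -0.0017, -0.0004, -0.0168, 0]
```

>>> {"op": "arm_command", "data": {
  "moves": [
    [[-0.0127,0,0.003,0,0,-0.0168,0],[-0.0127,0,0.003,0,0,-0.0168,0],[0,0,0,0,0,0,0],[0,0,0,0,0,0,0],[0,0,0,0,0,0,0]]
  ]
}}

```text
time: 24.85
ee_pos: [0.4744, 0.3863, 0.2292]
eef_rot: [-89.3, 50.6, 66.6]
force: [0.1, 0.1, -1.1]
opening: 0.0138
```

Run:
```python
from h import *
st(); lipnow()
snap('wrist','w8'); snap('scene','s8'); snap('top','t8')
im=cv2.vconcat([cv2.resize(load('w8')['frame'][:,:,::-1],(400,300)),cv2.resize(load('s8')['frame'][100:340,280:600,::-1],(400,300))])
im2=cv2.resize(load('t8')['frame'][160:400,140:460,::-1],(400,300)); im2=cv2.vconcat([im2,np.zeros_like(im2)])
cv2.imwrite('pics/c8.png',cv2.hconcat([im,im2]))
```

```text
t 24.85 [0.4744 0.3863 0.2292] x [ 0.252  0.582 -0.773] jaw 156.1 q [  17.   15.  106.   47.   41. -170.] F [ 0.1  0.1 -1.1] op 0.0138
lip [0.4297 0.2867 0.0896] tray yaw 65.6 tilt 38.9
```

View pics/c8.png

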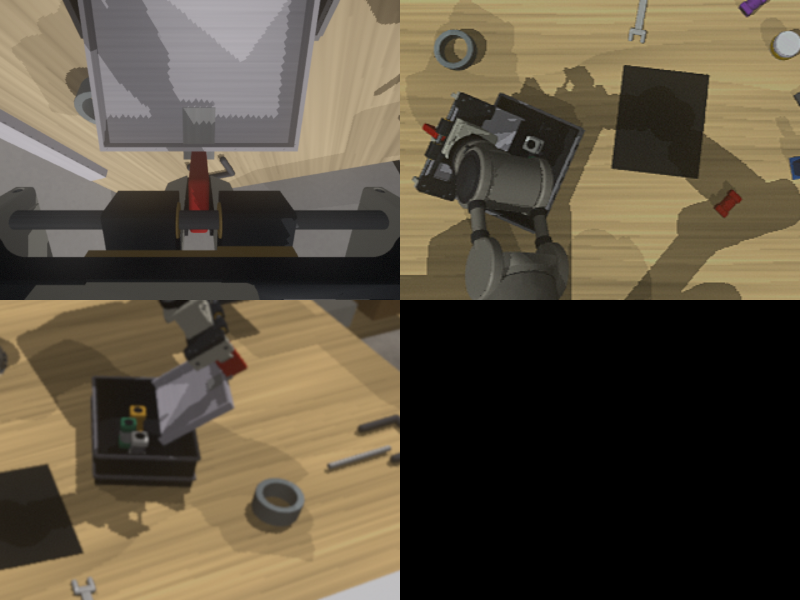

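All three fittings are in the crate (seen in the scene quarter at about (133,425)) and the tray is empty. Now level the tray and carry it back.

Run:
```python
from h import *
p,Rm,_=pose()
q,Q=tipgoal([.4287,.290,.16],66,0); a,A=rows(q,Q,0,p,Rm,9,False)
g=np.load('grip.npz'); q=g['p']+[0,0,.17]; rows(q,g['R'],0,a,A,12,False)
```

```text
9 x [0.0098, -0.0095, 0.0006, -0.0001, 0.0003, 0.024, 0]
12 x [-0.0026, 0.028, -0.0729, 0.035, 0.0003, 0.0, 0]
```

>>> {"op": "arm_command", "data": {
  "moves": [
    [[-0.05,0,0,0,0,0,0],[-0.03,0,0,0,0,0.01,0],[0.006,-0.0095,0.0006,0,0,0.024,0],[0.006,-0.0095,0.0006,0,0,0.024,0],[0.006,-0.0095,0.0006,0,0,0.024,0],[0.006,-0.0095,0.0006,0,0,0.024,0],[0.006,-0.0095,0.0006,0,0,0.024,0],[0.006,-0.0095,0.0006,0,0,0.024,0],[0.006,-0.0095,0.0006,0,0,0.024,0]]
  ]
}}

```text
time: 25.9
ee_pos: [0.4796, 0.4004, 0.2617]
eef_rot: [-88.4, 84.0, 67.2]
force: [-0.6, -0.1, -2.1]
opening: 0.0139
```

Run:
```python
from h import *
st(); lipnow()
g=np.load('grip.npz'); q=g['p']+[0,0,.17]; rows(q,g['R'],0,n=13,half=False)
```

```text
t 25.90 [0.4796 0.4004 0.2617] x [ 0.04   0.096 -0.995] jaw 155.6 q [  31.   26.   72.    4.   77. -125.] F [-0.6 -0.1 -2.1] op 0.0139
lip [0.4105 0.2473 0.2052] tray yaw 65.5 tilt 5.5
13 x [0.0038, 0.0199, -0.0633, 0.032, 0.0019, 0.002, 0]
```

>>> {"op": "arm_command", "data": {
  "moves": [
    [[0.0038,0.0199,-0.0633,0.032,0.0019,0.002,0],[0.0038,0.0199,-0.0633,0.032,0.0019,0.002,0],[0.0038,0.0199,-0.0633,0.032,0.0019,0.002,0],[0.0038,0.0199,-0.0633,0.032,0.0019,0.002,0],[0.0038,0.0199,-0.0633,0.032,0.0019,0.002,0],[0.0038,0.0199,-0.0633,0.032,0.0019,0.002,0],[0.0038,0.0199,-0.0633,0.032,0.0019,0.002,0],[0.0038,0.0199,-0.0633,0.032,0.0019,0.002,0],[0.0038,0.0199,-0.0633,0.032,0.0019,0.002,0],[0.0038,0.0199,-0.0633,0.032,0.0019,0.002,0]]
  ]
}}

```text
time: 26.9
ee_pos: [0.6279, 0.0473, 0.2213]
eef_rot: [-75.5, 88.4, 20.7]
force: [1.0, 0.1, -1.6]
opening: 0.0139
```

Run:
```python
from h import *
st(); lipnow()
g=np.load('grip.npz'); q=g['p']+[0,0,.12]; rows(q,g['R'],0,n=4,half=False)
```

```text
t 26.90 [0.6279 0.0473 0.2213] x [ 0.026  0.01  -1.   ] jaw 96.3 q [ -3.  30.  71.   1.  77. -99.] F [ 1.   0.1 -1.6] op 0.0139
lip [0.4571 0.0283 0.178 ] tray yaw 6.2 tilt 1.0
4 x [0.022, 0.0154, -0.0473, 0.0219, 0.001, 0.0013, 0]
```

>>> {"op": "arm_command", "data": {
  "moves": [
    [[0.022,0.0154,-0.0473,0.0219,0.001,0.0013,0],[0.022,0.0154,-0.0473,0.0219,0.001,0.0013,0],[0.022,0.0154,-0.0473,0.0219,0.001,0.0013,0],[0.022,0.0154,-0.0473,0.0219,0.001,0.0013,0],[0,0,0,0,0,0,0],[0,0,0,0,0,0,0]]
  ]
}}

```text
time: 27.5
ee_pos: [0.5925, -0.0755, 0.1646]
eef_rot: [-110.4, 89.3, -31.2]
force: [-0.3, 0.7, -1.3]
opening: 0.0138
```

Run:
```python
from h import *
st(); lipnow()
g=np.load('grip.npz'); q=g['p']+[0,0,.02]; rows(q,g['R'],0,n=5,half=False)
```

```text
t 27.50 [ 0.5925 -0.0755  0.1646] x [ 0.01  -0.006 -1.   ] jaw 79.2 q [-15.  30.  81.  -0.  68. -94.] F [-0.3  0.7 -1.3] op 0.0138
lip [ 0.4229 -0.0438  0.124 ] tray yaw -10.9 tilt 0.1
5 x [0.0325, 0.0008, 0.0032, -0.0014, -0.0003, 0.0002, 0]
```

>>> {"op": "arm_command", "data": {
  "moves": [
    [[0.0325,0.0008,0.0032,-0.0014,0,0,0],[0.0325,0.0008,0.0032,-0.0014,0,0,0],[0.0325,0.0008,0.0032,-0.0014,0,0,0],[0.0325,0.0008,0.0032,-0.0014,0,0,0],[0.0325,0.0008,0.0032,-0.0014,0,0,0],[0,0,0,0,0,0,0],[0,0,0,0,0,0,0]]
  ]
}}

```text
time: 28.2
ee_pos: [0.6005, -0.06, 0.0687]
eef_rot: [-101.4, 88.6, -20.3]
force: [0.6, 0.2, -0.7]
opening: 0.0138
```

Run:
```python
from h import *
st(); lipnow()
g=np.load('grip.npz'); q=g['p']+[-.001,0,.001]; rows(q,g['R'],0,n=3,half=False)
```

```text
t 28.20 [ 0.6005 -0.06    0.0687] x [ 0.022 -0.008 -1.   ] jaw 81.1 q [-13.  36.  87.  -0.  56. -94.] F [ 0.6  0.2 -0.7] op 0.0138
lip [ 0.4304 -0.0341  0.026 ] tray yaw -9.0 tilt 0.9
3 x [0.0113, 0.0044, -0.004, 0.0011, -0.0004, 0.0016, 0]
```

Correct sideways first, then lower.

>>> {"op": "arm_command", "data": {
  "moves": [
    [[0,0.0132,-0.012,0.0033,-0.001,0.0048,0],[0,0,0,0,0,0,0],[0,0,0,0,0,0,0]]
  ]
}}

```text
time: 28.5
ee_pos: [0.5928, -0.0662, 0.0718]
eef_rot: [-97.5, 89.3, -17.0]
force: [0.4, -0.4, -2.0]
opening: 0.0135
```

Run:
```python
from h import *
st(); lipnow()
g=np.load('grip.npz'); q=g['p']+[0,0,.001]; rows(q,g['R'],0,n=3,half=False)
```

```text
t 28.50 [ 0.5928 -0.0662  0.0718] x [ 0.012 -0.004 -1.   ] jaw 80.5 q [-14.  36.  87.  -0.  56. -94.] F [ 0.4 -0.4 -2. ] op 0.0135
lip [ 0.4226 -0.0384  0.031 ] tray yaw -9.6 tilt 0.2
3 x [0.0131, 0.0001, 0.0002, 0.0001, -0.0001, 0.0004, 0]
```

>>> {"op": "arm_command", "data": {
  "moves": [
    [[0.0131,0,0,0,0,0.0004,0],[0.0131,0,0,0,0,0.0004,0],[0.0131,0,0,0,0,0.0004,0],[0.002,0,0,0,0,0,0],[0,0,0,0,0,0,0]]
  ]
}}

```text
time: 29.0
ee_pos: [0.5941, -0.067, 0.0471]
eef_rot: [-97.9, 89.4, -17.5]
force: [-0.8, 0.1, 7.6]
opening: 0.0135
```

Run:
```python
from h import *
st(); lipnow()
g=np.load('grip.npz'); q=g['p']; rows(q,g['R'],0,n=1,half=False)
```

```text
t 29.00 [ 0.5941 -0.067   0.0471] x [ 0.011 -0.003 -1.   ] jaw 80.5 q [-14.  38.  88.  -0.  54. -94.] F [-0.8  0.1  7.6] op 0.0135
lip [ 0.4239 -0.039   0.0065] tray yaw -9.6 tilt 0.1
1 x [-0.0002, 0.0023, 0.0014, -0.0002, -0.0004, 0.0008, 0]
```

>>> {"op": "arm_command", "data": {
  "moves": [
    [[0,0,0,0,0,0,40],[0,0,0,0,0,0,40],[0,0,0,0,0,0,40],[-0.03,0,0,0,0,0,40],[-0.08,0,0,0,0,0,40],[-0.08,0,0,0,0,0,40],[-0.08,0,0,0,0,0,40],[-0.08,0,0,0,0,0,40],[-0.05,0,0,0,0,0,40]]
  ]
}}

```text
time: 29.9
ee_pos: [0.5889, -0.0654, 0.2882]
eef_rot: [96.3, 89.7, 176.8]
force: [0.2, 0.8, 0.0]
opening: 0.0399
```

Run:
```python
from h import *
st(); p,Rm=rows([.41,-.36,.26],Rdown(8),50)
c=snap('top','t9'); w=snap('wrist','w9')
cv2.imwrite('pics/c9.png',cv2.resize(c['frame'][180:340,190:530,::-1],None,fx=2.35,fy=2.35,interpolation=cv2.INTER_CUBIC))
```

```text
t 29.90 [ 0.5889 -0.0654  0.2882] x [-0.005  0.    -1.   ] jaw 80.5 q [-14.  25.  69.  -0.  86. -94.] F [0.2 0.8 0. ] op 0.0399
10 x [0.0047, -0.0116, -0.0603, 0.0403, -0.0001, -0.0001, 50]
```

View pics/c9.png

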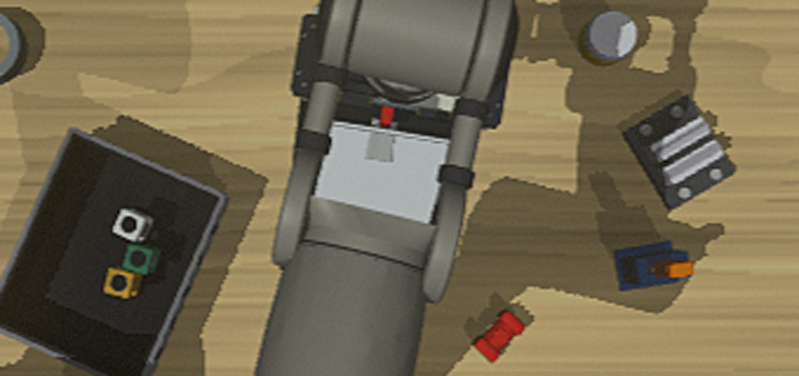

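The three fittings are in the crate at (130,225), (142,260) and (123,284), and the tray is back on the mat. Now the gauge.

>>> {"op": "arm_command", "data": {
  "moves": [
    [[0.002,-0.0116,-0.0603,0.0403,0,0,50],[0.0047,-0.0116,-0.0603,0.0403,0,0,50],[0.0047,-0.0116,-0.0603,0.0403,0,0,50],[0.0047,-0.0116,-0.0603,0.0403,0,0,50],[0.0047,-0.0116,-0.0603,0.0403,0,0,50],[0.0047,-0.0116,-0.0603,0.0403,0,0,50],[0.0047,-0.0116,-0.0603,0.0403,0,0,50],[0.0047,-0.0116,-0.0603,0.0403,0,0,50],[0.0047,-0.0116,-0.0603,0.0403,0,0,50],[0.0047,-0.0116,-0.0603,0.0403,0,0,50]]
  ]
}}

```text
time: 31.0
ee_pos: [0.401, -0.3612, 0.2495]
eef_rot: [131.3, 89.2, 136.9]
force: [-0.3, -0.8, -0.0]
opening: 0.0501
```

Run:
```python
from h import *
st(); rows([.405,-.379,.25],Rdown(8),50); snap('wrist','w10')
```

```text
t 31.00 [ 0.401  -0.3612  0.2495] x [-0.01  0.01 -1.  ] jaw 5.6 q [-50.  21.  82.  -0.  78. -56.] F [-0.3 -0.8 -0. ] op 0.0501
1 x [-0.0012, -0.0302, 0.0037, -0.0135, -0.0029, -0.0034, 50]
```

View pics/w10.png

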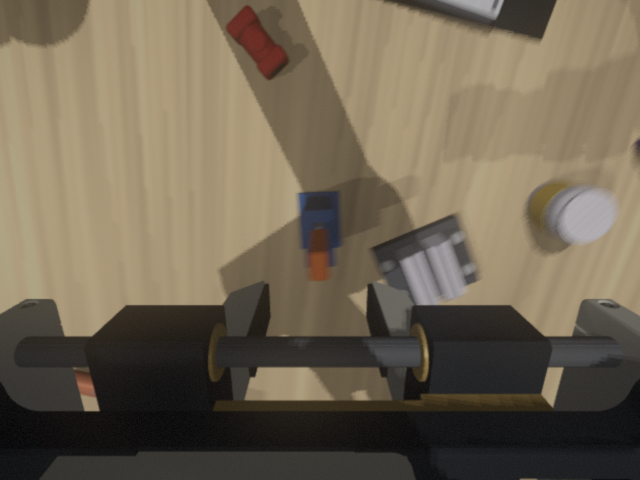

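Run:
```python
from h import *
w=load('w10');t=load('t9')
f=cv2.cvtColor(w['frame'],cv2.COLOR_RGB2HSV); 
print(f[225:290:5,318].tolist())
m=cv2.inRange(f,np.array((3,150,150)),np.array((14,255,255)));m[:,:280]=0;m[:,360:]=0;m[300:]=0
c,_=cv2.findContours(m,0,1);k=max(c,key=cv2.contourArea);r=cv2.minAreaRect(k);print(r)
b=cv2.boxPoints(r);print(np.array([onz(w,*x,.155) for x in b]).round(4))
ce=r[0];print(onz(w,*ce,.155).round(4),onz(t,479.4,294.5,.155).round(4),tri([ray(w,*ce),ray(t,479.4,294.5)]))
# handle face bottom corner & holder
for a,ce,k in blobs(w,*HSV['blue'],(270,170,370,300),50): 
    k=k[:,0]; print(a,k.min(0),k.max(0)); print(onz(w,299,193,.0).round(3),onz(w,340,193,.0).round(3))
for a,ce,k in blobs(t,(3,150,120),(14,255,255),(465,280,500,305),5): print('top',a,ce,cv2.minAreaRect(k))
```

```text
[[6, 22, 57], [11, 148, 74], [12, 152, 74], [10, 150, 73], [10, 146, 75], [11, 160, 75], [11, 175, 125], [10, 171, 128], [11, 176, 126], [11, 177, 125], [11, 173, 128], [12, 146, 117], [18, 80, 112]]Traceback (most recent call last):
  File "<stdin>", line 6, in <module>
ValueError: max() iterable argument is empty
```

```bash
cat >> h.py <<'E'
def handle(w,vmin=100,roi=(280,180,360,300)):
    f=cv2.cvtColor(np.array(w['frame']),cv2.COLOR_RGB2HSV); m=cv2.inRange(f,np.array((3,130,vmin)),np.array((15,255,255)))
    k=np.zeros_like(m);k[roi[1]:roi[3],roi[0]:roi[2]]=255;m&=k
    c,_=cv2.findContours(m,0,1);k=max(c,key=cv2.contourArea);r=cv2.minAreaRect(k);print(r,cv2.contourArea(k));return r
E
python3 - <<'E'
from h import *
w=load('w10');t=load('t9')
r=handle(w);b=cv2.boxPoints(r);P=np.array([onz(w,*x,.155) for x in b]);print(P.round(4));
for i in range(2): d=P[i+1]-P[i];print(np.linalg.norm(d),np.degrees(np.arctan2(d[1],d[0])))
ce=r[0];print(onz(w,*ce,.155).round(4),onz(t,479.4,294.5,.155).round(4),tri([ray(w,*ce),ray(t,479.4,294.5)]))
a,b=onz(w,299,193,.0),onz(w,340,193,0.);d=b-a;print(a,b,np.degrees(np.arctan2(d[1],d[0])))
E
```

```text
((319.0, 266.0), (28.0, 18.0), 90.0) 436.0
[[ 0.3954 -0.3703  0.155 ]
 [ 0.4094 -0.3689  0.155 ]
 [ 0.412  -0.3927  0.155 ]
 [ 0.3975 -0.3942  0.155 ]]
0.014139242454274947 5.811217059227144
0.023950552034656132 -83.86025658392451
[ 0.4036 -0.3813  0.155 ] [ 0.4046 -0.378   0.155 ] (array([ 0.40404202, -0.3735453 ,  0.17266394]), [np.float64(0.0012657676260718687), np.float64(0.0012657676260717837)])
[ 0.37561576 -0.35217415  0.        ] [ 0.42461157 -0.34726995  0.        ] 5.715944497812331
```

Run:
```python
from h import *
p,Rm=rows([.4038,-.3805,.21],Rdown(6),40,n=2);
```

```text
2 x [0.0323, -0.0155, 0.0052, -0.0027, -0.0021, -0.0017, 40]
```

>>> {"op": "arm_command", "data": {
  "moves": [
    [[0.0323,-0.0155,0.0052,-0.0027,-0.002,-0.0017,40],[0.0323,-0.0155,0.0052,-0.0027,-0.002,-0.0017,40],[0,0,0,0,0,0,40],[0,0,0,0,0,0,40],[0,0,0,0,0,0,40]]
  ]
}}

```text
time: 31.55
ee_pos: [0.4006, -0.3804, 0.2061]
eef_rot: [127.0, 89.6, 132.8]
force: [-0.6, -0.5, 0.1]
opening: 0.04
```

Run:
```python
from h import *
st(); w=snap('wrist','w11'); r=handle(w,roi=(290,200,350,400)); print(onz(w,*r[0],.155).round(4)); w10=load('w10')
print(tri([ray(w,*r[0]),ray(w10,319,266)]))
b=cv2.boxPoints(r);P=np.array([onz(w,*x,.155) for x in b]);print(P.round(4)); f=cv2.cvtColor(w['frame'],cv2.COLOR_RGB2HSV);print(f[240:330:8,int(r[0][0])].tolist())
rows([.4038,-.3805,.104],Rdown(6),40,n=4)
```

```text
t 31.55 [ 0.4006 -0.3804  0.2061] x [-0.004  0.005 -1.   ] jaw 5.8 q [-51.  24.  85.  -0.  72. -57.] F [-0.6 -0.5  0.1] op 0.0400
((324.86041259765625, 262.5456848144531), (34.41232681274414, 22.300325393676758), 85.91438293457031) 679.5
[ 0.4055 -0.3806  0.155 ]
(array([ 0.40073814, -0.34826909,  0.2372381 ]), [np.float64(5.3636965553133405e-05), np.float64(5.36369655532546e-05)])
[[ 0.3964 -0.3701  0.155 ]
 [ 0.4106 -0.3675  0.155 ]
 [ 0.415  -0.3914  0.155 ]
 [ 0.4004 -0.3941  0.155 ]]
[[11, 146, 77], [10, 164, 104], [11, 165, 108], [10, 170, 108], [11, 175, 130], [14, 122, 115], [18, 81, 113], [19, 82, 109], [19, 82, 109], [17, 83, 108], [19, 83, 107], [19, 82, 106]]
4 x [0.0427, -0.0003, 0.0013, -0.0003, -0.0003, -0.0004, 40]
```

>>> {"op": "arm_command", "data": {
  "moves": [
    [[0.0427,-0.0003,0.0018,-0.0015,0,0,40],[0.0427,-0.0003,0.0018,-0.0015,0,0,40],[0.0427,-0.0003,0.0018,-0.0015,0,0,40],[0.038,-0.0003,0.0018,-0.0015,0,0,40],[0,0,0,0,0,0,40],[0,0,0,0,0,0,40]]
  ]
}}

```text
time: 32.2
ee_pos: [0.409, -0.3811, 0.1103]
eef_rot: [-61.7, 89.7, -54.5]
force: [-0.7, -0.2, 0.6]
opening: 0.0399
```

Run:
```python
from h import *
st(); rows([.4045,-.381,.104],Rdown(7),40,n=1)
```

```text
t 32.20 [ 0.409  -0.3811  0.1103] x [ 0.003 -0.005 -1.   ] jaw 7.2 q [-51.  30.  91.  -0.  59. -58.] F [-0.7 -0.2  0.6] op 0.0399
1 x [0.0104, 0.0011, -0.0074, 0.0009, 0.0009, 0.0016, 40]
```

>>> {"op": "arm_command", "data": {
  "moves": [
    [[0.009,0.001,-0.0074,0,0.0009,0.0016,40],[0,0,0,0,0,0,40],[0,0,0,0,0,0,0],[0,0,0,0,0,0,0],[0,0,0,0,0,0,0],[0,0,0,0,0,0,0],[0,0,0,0,0,0,0]]
  ]
}}

```text
time: 32.9
ee_pos: [0.4057, -0.3829, 0.1096]
eef_rot: [-59.2, 89.6, -52.1]
force: [-1.0, -0.5, -1.1]
opening: 0.0159
```

Run:
```python
from h import *
st(); p,Rm,_=pose(); np.savez('gg.npz',p=p,R=Rm)
```

```text
t 32.90 [ 0.4057 -0.3829  0.1096] x [ 0.005 -0.006 -1.   ] jaw 7.2 q [-51.  29.  92.  -0.  58. -58.] F [-1.  -0.5 -1.1] op 0.0159
```

>>> {"op": "arm_command", "data": {
  "moves": [
    [[-0.03,0,0,0,0,0,0],[-0.035,0,0,0,0,0,0],[-0.035,0,0,0,0,0,0],[-0.035,0,0,0,0,0,0],[-0.035,0,0,0,0,0,0],[-0.03,0,0,0,0,0,0],[0,0,0,0,0,0,0]]
  ]
}}

```text
time: 33.6
ee_pos: [0.4045, -0.3814, 0.2321]
eef_rot: [-63.4, 89.8, -56.2]
force: [0.6, -0.2, -0.1]
opening: 0.0159
```

Run:
```python
from h import *
st(); rows([.55,-.42,.25],Rdown(29),0)
p=np.array([.5432,-.422,.25]);
```

```text
t 33.60 [ 0.4045 -0.3814  0.2321] x [ 0.002 -0.003 -1.   ] jaw 7.2 q [-51.  23.  82.  -0.  75. -58.] F [ 0.6 -0.2 -0.1] op 0.0159
4 x [-0.0073, -0.0318, 0.0545, -0.0303, 0.0001, 0.0002, 0]
```

Run:
```python
from h import *
rows([.57,-.465,.25],Rdown(29),0)
```

```text
5 x [-0.0058, -0.0422, 0.0457, -0.0243, 0.0001, 0.0002, 0]
```

>>> {"op": "arm_command", "data": {
  "moves": [
    [[-0.0058,-0.0422,0.0457,-0.0243,0,0,0],[-0.0058,-0.0422,0.0457,-0.0243,0,0,0],[-0.0058,-0.0422,0.0457,-0.0243,0,0,0],[-0.0058,-0.0422,0.0457,-0.0243,0,0,0],[-0.0058,-0.0422,0.0457,-0.0243,0,0,0],[0,0,0,0,0,0,0],[0,0,0,0,0,0,0],[0,0,0,0,0,0,0]]
  ]
}}

```text
time: 34.4
ee_pos: [0.5722, -0.4636, 0.2343]
eef_rot: [106.9, 89.0, 136.7]
force: [-0.5, -0.3, -1.0]
opening: 0.016
```

Run:
```python
from h import *
st(); w=snap('wrist','w12'); print(ray(w,320,240)[0],[proj(w,[.5432,-.422,z]).round() for z in (.015,.052)])
```

```text
t 34.40 [ 0.5722 -0.4636  0.2343] x [-0.013  0.012 -1.   ] jaw 29.8 q [-45.  45.  43.  -0.  94. -75.] F [-0.5 -0.3 -1. ] op 0.0160
[ 0.53276746 -0.39341821  0.39306071] [array([315., 163.]), array([314., 166.])]
```

View pics/w12.png

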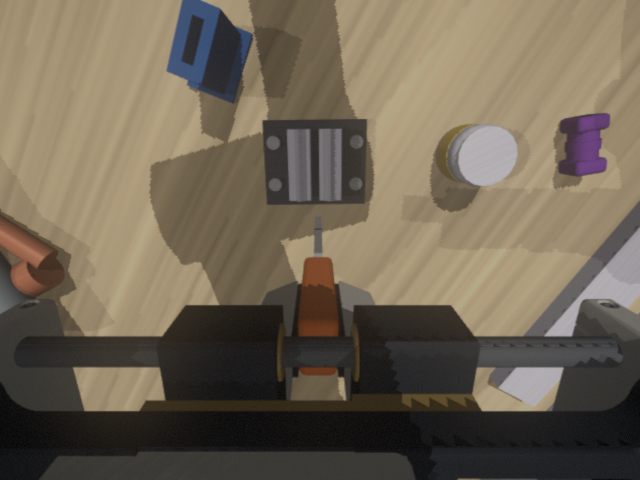

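The stop is in clear view: base centre about (316,163), gap line at column 315, jaws covering columns 289–341. The gauge blade hangs at (318,235).

Run:
```python
from h import *
w=load('w12'); g=cv2.cvtColor(w['frame'],cv2.COLOR_RGB2GRAY)
for r in (135,145,155,165,175,185,195): print(r,g[r,284:346].tolist())
for c in (295,303,325,335): print(c,g[116:210,c].tolist())
for r in (220,235,250): print('blade',r,g[r,308:330].tolist())
```

```text
135 [54, 52, 67, 101, 116, 117, 118, 117, 117, 118, 111, 106, 105, 102, 95, 92, 92, 92, 94, 95, 95, 102, 112, 118, 116, 101, 70, 50, 50, 48, 46, 46, 47, 47, 68, 103, 116, 118, 115, 111, 109, 111, 112, 109, 108, 109, 98, 89, 86, 87, 95, 110, 117, 118, 117, 117, 115, 89, 60, 52, 53, 53]
145 [50, 49, 57, 90, 111, 116, 117, 118, 116, 116, 110, 108, 106, 104, 98, 94, 91, 93, 94, 95, 95, 98, 111, 115, 117, 102, 73, 53, 48, 45, 46, 46, 48, 49, 65, 103, 116, 117, 115, 110, 109, 112, 110, 111, 107, 108, 98, 89, 87, 87, 94, 103, 114, 118, 119, 119, 116, 89, 61, 50, 53, 51]
155 [52, 53, 53, 74, 106, 115, 117, 117, 116, 117, 114, 108, 107, 105, 99, 94, 93, 90, 95, 95, 96, 95, 109, 116, 116, 108, 79, 52, 48, 47, 46, 47, 46, 45, 59, 102, 116, 117, 117, 111, 110, 111, 111, 110, 108, 107, 98, 87, 85, 86, 94, 103, 114, 118, 120, 117, 117, 87, 58, 53, 50, 51]
165 [50, 49, 53, 60, 100, 115, 117, 117, 117, 117, 116, 110, 106, 106, 103, 96, 93, 91, 92, 95, 95, 93, 105, 114, 116, 116, 87, 56, 48, 46, 47, 45, 46, 46, 58, 99, 116, 118, 118, 113, 110, 112, 111, 108, 107, 109, 99, 88, 87, 86, 94, 99, 105, 113
[... 2277 characters left out ...]
102, 102, 112, 115, 112, 109, 113, 110, 103, 108, 102, 101, 107, 113, 114, 103, 111, 109, 103, 106, 113, 116, 114, 114, 112, 103, 109, 109, 99, 103, 113, 115, 112, 112, 110, 101, 102, 113, 117, 112, 113, 114, 105, 110, 109, 101, 103, 113, 114, 104, 111, 110, 104, 113, 116, 115, 104, 111, 110, 104, 109, 102, 97, 86, 60, 58, 67, 92, 102, 104, 106, 104, 105]
blade 220 [105, 104, 103, 105, 105, 105, 101, 95, 95, 95, 94, 94, 95, 99, 102, 104, 103, 104, 104, 103, 103, 104]
blade 235 [112, 107, 116, 122, 140, 130, 105, 93, 94, 92, 93, 93, 93, 110, 144, 156, 158, 156, 156, 155, 154, 152]
blade 250 [155, 154, 154, 156, 154, 136, 109, 94, 92, 93, 93, 92, 92, 96, 125, 145, 151, 151, 152, 153, 153, 152]
```

Run:
```python
from h import *
w=load('w12'); 
for z in (.045,.052):
    a=onz(w,314.05,135,z);b=onz(w,314.8,195,z);d=a-b
    e1=onz(w,314,128.3,z);e2=onz(w,314.9,200.3,z)
    print(z,'gapmid',((e1+e2)/2).round(4),'len %.4f'%np.linalg.norm(e1-e2),'ang %.1f'%np.degrees(np.arctan2(d[1],d[0])),'gap mm',1e3*np.linalg.norm(onz(w,310.4,165,z)-onz(w,318.4,165,z)))
print('base ctr',np.mean([onz(w,*p,.015) for p in ((263,121),(366,119),(368,204),(267,205))],0).round(4))
s=np.load('gg.npz')
# pose at which w12 was taken = current
p,Rm,_=pose(); tip=p+Rm[:,0]*.1046
dirc=-Rm[:,1] if (-Rm[:,1])@(ray(w,320,240)[0]-p)>0 else Rm[:,1]
print('tip',tip.round(4),'camside tip corner px',proj(w,tip+dirc*.015),'at blade top',proj(w,p+Rm[:,0]*.03+dirc*.015),'handle top',proj(w,p-Rm[:,0]*.045),proj(w,p-Rm[:,0]*.045+dirc*.013),proj(w,p-Rm[:,0]*.045-dirc*.013))
g=cv2.cvtColor(w['frame'],cv2.COLOR_RGB2GRAY)
print(g[205:262:3,318].tolist())
h=cv2.cvtColor(w['frame'],cv2.COLOR_RGB2HSV); 
for r in (262,290,315,330,360,370): print(r,[i for i in range(285,350) if h[r,i,0]<16 and h[r,i,1]>150][::40], [i for i in range(285,350) if h[r,i,0]<16 and h[r,i,1]>150][-1:])
```

```text
0.045 gapmid [ 0.5431 -0.4219  0.045 ] len 0.0706 ang 120.4 gap mm 7.999109580769053
0.052 gapmid [ 0.5429 -0.4213  0.052 ] len 0.0692 ang 120.4 gap mm 7.838236014275331
base ctr [ 0.5446 -0.422   0.015 ]
tip [ 0.5705 -0.4624  0.13  ] camside tip corner px [317.6092279  218.41085251] at blade top [317.51594945 250.65268931] handle top [317.29142001 353.13200319] [317.31412518 323.83382189] [317.27005759 380.69752453]
[103, 104, 104, 105, 93, 94, 92, 91, 67, 93, 93, 93, 92, 93, 91, 93, 124, 128, 84]
262 [305] [330]
290 [302] [334]
315 [298] [336]
330 [297, 337] [338]
360 [] []
370 [300] [335]
```

Run:
```python
from h import *
rows([.543,-.4217,.19],Rdown(30.4),0,n=3)
```

```text
3 x [0.0251, 0.0279, -0.0022, -0.0012, -0.0005, -0.0018, 0]
```

>>> {"op": "arm_command", "data": {
  "moves": [
    [[0.01,0.0279,-0.0022,-0.0012,0,-0.0018,0],[0.01,0.0279,-0.0022,-0.0012,0,-0.0018,0],[0.02,0.0279,-0.0022,-0.0012,0,-0.0018,0],[0,0,0,0,0,0,0],[0,0,0,0,0,0,0],[0,0,0,0,0,0,0]]
  ]
}}

```text
time: 35.05
ee_pos: [0.5371, -0.4208, 0.2149]
eef_rot: [-135.3, 89.6, -105.2]
force: [-0.4, 0.0, -0.2]
opening: 0.016
```

Run:
```python
from h import *
st(); rows([.543,-.4217,.18],Rdown(30.4),0,n=1)
```

```text
t 35.05 [ 0.5371 -0.4208  0.2149] x [-0.002 -0.006 -1.   ] jaw 30.0 q [-44.  37.  60.  -0.  83. -74.] F [-0.4  0.  -0.2] op 0.0160
1 x [0.0582, -0.0059, 0.008, -0.0019, -0.0015, 0.0015, 0]
```

>>> {"op": "arm_command", "data": {
  "moves": [
    [[0.02,-0.0059,0.008,-0.0019,-0.0015,0.0015,0],[0.02,0,0,0,0,0,0],[0.018,0,0,0,0,0,0],[0,0,0,0,0,0,0],[0,0,0,0,0,0,0]]
  ]
}}

```text
time: 35.55
ee_pos: [0.5443, -0.4237, 0.1765]
eef_rot: [-39.9, 90.0, -9.5]
force: [-0.4, -0.5, -0.4]
opening: 0.016
```

Run:
```python
from h import *
for _ in range(3):st()
rows([.543,-.4217,.175],Rdown(30.4),0,n=1)
```

```text
t 35.55 [ 0.5443 -0.4237  0.1765] x [ 0.001 -0.    -1.   ] jaw 30.3 q [-44.  39.  62.   0.  79. -75.] F [-0.4 -0.5 -0.4] op 0.0160
t 35.55 [ 0.5443 -0.4237  0.1765] x [ 0.001 -0.    -1.   ] jaw 30.3 q [-44.  39.  62.   0.  79. -75.] F [-0.4 -0.5 -0.4] op 0.0160
t 35.55 [ 0.5443 -0.4237  0.1765] x [ 0.001 -0.    -1.   ] jaw 30.3 q [-44.  39.  62.   0.  79. -75.] F [-0.4 -0.5 -0.4] op 0.0160
1 x [0.0024, 0.0039, -0.0003, -0.0003, 0.0002, 0.0002, 0]
```

>>> {"op": "arm_command", "data": {
  "moves": [
    [[0.008,0.0039,0,0,0,0,0],[0.01,0,0,0,0,0,0],[0.01,0,0,0,0,0,0],[0,0,0,0,0,0,0],[0,0,0,0,0,0,0]]
  ]
}}

```text
time: 36.05
ee_pos: [0.5432, -0.4215, 0.1584]
eef_rot: [-49.5, 89.9, -19.2]
force: [0.4, -0.2, -0.5]
opening: 0.016
```

Run:
```python
from h import *
st()
rows([.543,-.4217,.155],Rdown(30.4),0,n=1)
w=snap('wrist','w13'); g=cv2.cvtColor(w['frame'],cv2.COLOR_RGB2GRAY)
p,Rm,_=pose();print(proj(w,[.543,-.4217,.045]),proj(w,p+Rm[:,0]*.1046))
cv2.imwrite('pics/c13.png',cv2.resize(w['frame'][170:350,230:410,::-1],None,fx=3,fy=3,interpolation=cv2.INTER_CUBIC))
```

```text
t 36.05 [ 0.5432 -0.4215  0.1584] x [ 0.001 -0.    -1.   ] jaw 30.4 q [-44.  40.  64.   0.  76. -75.] F [ 0.4 -0.2 -0.5] op 0.0160
1 x [0.0057, -0.0002, -0.0005, -0.0003, 0.0002, 0.0003, 0]
[317.55025609 233.3728003 ] [317.90072489 236.46897379]
```

View pics/c13.png

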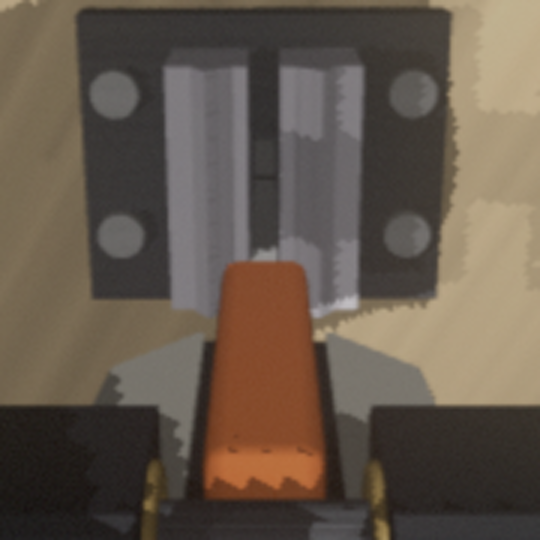

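The blade is centred over the gap (gap crop columns 249–278, blade about 265). I'll lower it in.

>>> {"op": "arm_command", "data": {
  "moves": [
    [[0.01,0,0,0,0,0,0],[0.01,0,0,0,0,0,0],[0.01,0,0,0,0,0,0],[0.01,0,0,0,0,0,0],[0,0,0,0,0,0,0]]
  ]
}}

```text
time: 36.6
ee_pos: [0.5432, -0.4215, 0.1325]
eef_rot: [-54.6, 89.9, -24.3]
force: [-0.2, 0.5, -0.8]
opening: 0.0161
```

Run:
```python
from h import *
st()
rows([.543,-.4217,.120],Rdown(30.4),0,n=1)
```

```text
t 36.60 [ 0.5432 -0.4215  0.1325] x [ 0.001 -0.001 -1.   ] jaw 30.3 q [-44.  41.  66.   0.  73. -75.] F [-0.2  0.5 -0.8] op 0.0161
1 x [0.0208, -0.0001, -0.0005, -0.0003, 0.0003, 0.0004, 0]
```

Inside the gap and no force on it. Go on until it touches the floor.

>>> {"op": "arm_command", "data": {
  "moves": [
    [[0.01,0,0,0,0,0,0],[0.008,0,0,0,0,0,0],[0.004,0,0,0,0,0,0],[0,0,0,0,0,0,0]]
  ]
}}

```text
time: 37.0
ee_pos: [0.5437, -0.4219, 0.1196]
eef_rot: [-67.6, 89.8, -37.3]
force: [0.2, -0.0, -0.2]
opening: 0.0163
```

Run:
```python
from h import *
st()
```

```text
t 37.00 [ 0.5437 -0.4219  0.1196] x [ 0.003 -0.002 -1.   ] jaw 30.4 q [-44.  42.  67.   0.  72. -75.] F [ 0.2 -0.  -0.2] op 0.0163
```

>>> {"op": "arm_command", "data": {
  "moves": [
    [[0.004,0,0,0,0,0,0],[0.003,0,0,0,0,0,0],[0.003,0,0,0,0,0,0],[0,0,0,0,0,0,0]]
  ]
}}

```text
time: 37.4
ee_pos: [0.5439, -0.4223, 0.1199]
eef_rot: [-75.4, 89.5, -45.0]
force: [0.7, 0.3, -1.2]
opening: 0.0157
```

Run:
```python
from h import *
st()
```

```text
t 37.40 [ 0.5439 -0.4223  0.1199] x [ 0.006 -0.006 -1.   ] jaw 30.4 q [-44.  42.  67.  -0.  71. -75.] F [ 0.7  0.3 -1.2] op 0.0157
```

>>> {"op": "arm_command", "data": {
  "moves": [
    [[0.008,0,0,0,0,-0.002,0],[0.008,0,0,0,0,0,0],[0,0,0,0,0,0,0]]
  ]
}}

```text
time: 37.7
ee_pos: [0.5463, -0.4262, 0.1196]
eef_rot: [-82.4, 88.3, -52.0]
force: [0.5, 0.1, -1.6]
opening: 0.0156
```

Run:
```python
from h import *
st(); rows([.543,-.4217,.1196],Rdown(30.4),0,n=1)
```

```text
t 37.70 [ 0.5463 -0.4262  0.1196] x [ 0.019 -0.024 -1.   ] jaw 30.4 q [-44.  41.  67.  -0.  70. -74.] F [ 0.5  0.1 -1.6] op 0.0156
1 x [-0.0003, 0.0092, -0.001, -0.0001, 0.0013, 0.0095, 0]
```

>>> {"op": "arm_command", "data": {
  "moves": [
    [[0,0.0092,-0.001,0,0.0013,0.0095,0],[0,0,0,0,0,0,0],[0,0,0,0,0,0,0]]
  ]
}}

```text
time: 38.0
ee_pos: [0.5432, -0.4219, 0.1189]
eef_rot: [-78.8, 89.9, -48.4]
force: [0.4, -0.6, -0.4]
opening: 0.0159
```

Run:
```python
from h import *
st(); rows([.543,-.4217,.1196],Rdown(30.4),0,n=1)
```

```text
t 38.00 [ 0.5432 -0.4219  0.1189] x [ 0.001 -0.001 -1.   ] jaw 30.4 q [-44.  42.  66.  -0.  72. -75.] F [ 0.4 -0.6 -0.4] op 0.0159
1 x [-0.0011, 0.0005, -0.0002, -0.0001, 0.0001, 0.0004, 0]
```

>>> {"op": "arm_command", "data": {
  "moves": [
    [[0.008,0,0,0,0,0,0]]
  ]
}}

```text
time: 38.1
ee_pos: [0.5442, -0.4235, 0.1177]
eef_rot: [-82.6, 89.6, -52.2]
force: [-4.4, 0.8, 33.2]
opening: 0.016
```

Run:
```python
from h import *
st()
```

```text
t 38.10 [ 0.5442 -0.4235  0.1177] x [ 0.004 -0.006 -1.   ] jaw 30.4 q [-44.  42.  67.  -0.  71. -75.] F [-4.4  0.8 33.2] op 0.0160
```

A 5 mm push met 33 N, so the blade is on the gap floor. Straighten, release and retreat.

>>> {"op": "arm_command", "data": {
  "moves": [
    [[0,0.003,0,0,0,0.002,0],[0,0,0,0,0,0,0],[0,0,0,0,0,0,40],[0,0,0,0,0,0,40],[0,0,0,0,0,0,40],[-0.03,0,0,0,0,0,40],[-0.06,0,0,0,0,0,40],[-0.08,0,0,0,0,0,40],[-0.08,0,0,0,0,0,40]]
  ]
}}

```text
time: 39.0
ee_pos: [0.5407, -0.4194, 0.26]
eef_rot: [104.1, 88.9, 134.5]
force: [0.6, -0.7, -0.2]
opening: 0.0402
```

Run:
```python
from h import *
st(); rows([.45,-.25,.33],Rdown(30.4),40)
```

```text
t 39.00 [ 0.5407 -0.4194  0.26  ] x [-0.013  0.013 -1.   ] jaw 30.4 q [-44.  37.  53.   0.  91. -75.] F [ 0.6 -0.7 -0.2] op 0.0402
5 x [-0.0226, 0.0643, 0.0024, -0.0, -0.0003, -0.0011, 40]
```

>>> {"op": "arm_command", "data": {
  "moves": [
    [[-0.03,0.05,0.0024,0,0,0,40],[-0.0226,0.0643,0.0024,0,0,0,40],[-0.0226,0.0643,0.0024,0,0,0,40],[-0.0226,0.0643,0.0024,0,0,0,40],[-0.0226,0.0643,0.0024,0,0,0,40],[0,0,0,0,0,0,40],[0,0,0,0,0,0,40]]
  ]
}}

```text
time: 39.7
ee_pos: [0.4529, -0.254, 0.3436]
eef_rot: [69.7, 89.9, 100.0]
force: [-0.4, -1.1, 0.0]
opening: 0.0401
```

Run:
```python
from h import *
st(); s=snap('scene','s14'); t=snap('top','t14'); w=snap('wrist','w14')
a=cv2.resize(s['frame'][130:400,80:460,::-1],(456,324)); b=cv2.resize(t['frame'][150:370,170:520,::-1],(456,276))
c=cv2.resize(w['frame'][:,:,::-1],(344,258)); d=cv2.resize(s['frame'][220:360,90:210,::-1],(293,342)); d=cv2.copyMakeBorder(d,0,0,0,51,0)
cv2.imwrite('pics/c14.png',cv2.hconcat([cv2.vconcat([a,b]),cv2.vconcat([c,d])]))
```

```text
t 39.70 [ 0.4529 -0.254   0.3436] x [-0.     0.002 -1.   ] jaw 30.3 q [-38.  15.  75.   0.  90. -68.] F [-0.4 -1.1  0. ] op 0.0401
```

View pics/c14.png

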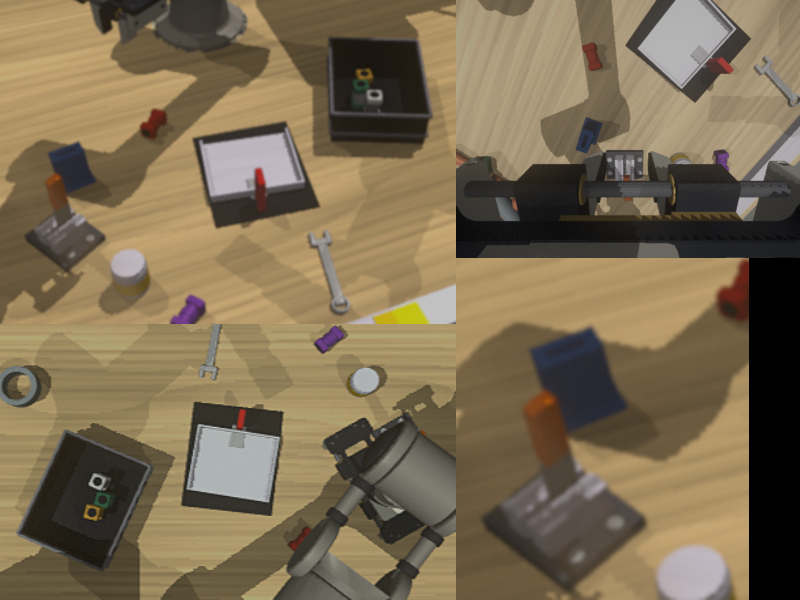

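Run:
```python
from h import *
s=load('s14')
for z in (.165,.095,.052): print(z,proj(s,[.543,-.4217,z]).round(1))
for r in blobs(s,(3,120,60),(16,255,255),(100,260,160,320),20): print(r[0],cv2.minAreaRect(r[2]),r[2][:,0].min(0),r[2][:,0].max(0))
# predicted handle box outline
c,sn=np.cos(np.radians(30.4)),np.sin(np.radians(30.4))
P=np.array([proj(s,[.543+c*x-sn*y,-.4217+sn*x+c*y,z]) for x in(-.008,.008) for y in(-.013,.013) for z in(.095,.165)]);print(P.min(0),P.max(0))
t=load('t14');print('fin',[b[1] for b in blobs(t,*HSV['red'],(340,200,370,250))])
print('decoys',[b[1] for b in blobs(t,*HSV['purple'],(290,130,520,345))])
```

```text
0.165 [116.3 279.7]
0.095 [124.2 302.6]
0.052 [128.7 315.7]
375.0 ((126.50000762939453, 289.0000305175781), (30.041635513305664, 15.495159149169922), 71.56504821777344) [117 274] [136 304]
[108.34533976 273.95727018] [131.79699216 308.42738103]
fin [array([354.70996094, 225.02996826])]
decoys [array([422.3430481 , 161.63278198])]
```

Run:
```python
from h import *
s=load('s14')
print('base ctr pred',proj(s,[.5435,-.422,.015]).round(1))
cv2.imwrite('pics/c15.png',cv2.resize(s['frame'][260:365,90:190,::-1],None,fx=5.6,fy=5.6,interpolation=cv2.INTER_CUBIC))
```

```text
base ctr pred [132.3 326.7]
```

View pics/c15.png

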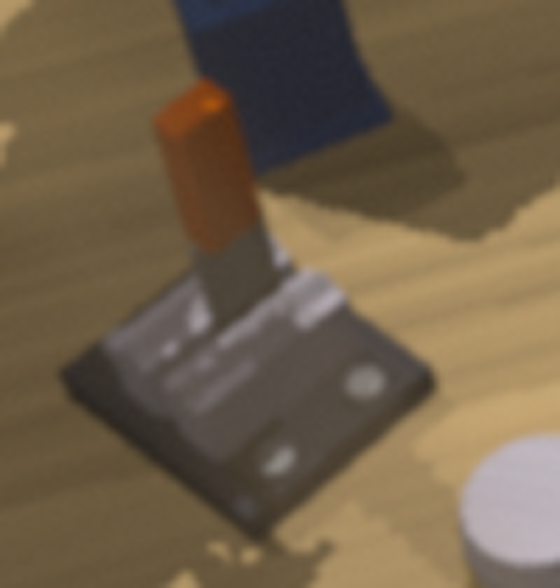

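The gauge stands in the gap with its whole width between the jaws, but it may lean a little. I'll check from close by.

Run:
```python
from h import *
p,Rm=rows([.57,-.463,.29],Rdown(30.4),40,n=6)
```

```text
6 x [0.0145, -0.0663, -0.0012, -0.0001, 0.0, -0.0002, 40]
```

>>> {"op": "arm_command", "data": {
  "moves": [
    [[0.0145,-0.066,-0.0012,0,0,0,40],[0.0145,-0.066,-0.0012,0,0,0,40],[0.0145,-0.066,-0.0012,0,0,0,40],[0.0145,-0.066,-0.0012,0,0,0,40],[0.0145,-0.066,-0.0012,0,0,0,40],[0.0145,-0.066,-0.0012,0,0,0,40],[0,0,0,0,0,0,40],[0,0,0,0,0,0,40]]
  ]
}}

```text
time: 40.65
ee_pos: [0.5725, -0.477, 0.2693]
eef_rot: [101.2, 88.8, 131.1]
force: [-0.2, 0.6, 0.1]
opening: 0.0404
```

Run:
```python
from h import *
st(); w=snap('wrist','w16'); snap('top','t16')
for z in (.165,.095,.052,.015): print(z,proj(w,[.543,-.4217,z]).round(1))
cv2.imwrite('pics/c16.png',cv2.resize(w['frame'][100:290,220:410,::-1],None,fx=3,fy=3,interpolation=cv2.INTER_CUBIC))
```

```text
t 40.65 [ 0.5725 -0.477   0.2693] x [-0.014  0.016 -1.   ] jaw 29.9 q [-46.  46.  35.   0. 100. -76.] F [-0.2  0.6  0.1] op 0.0404
0.165 [321.3 159.7]
0.095 [320.9 154.7]
0.052 [320.8 152.6]
0.015 [320.6 151.1]
```

View pics/c16.png

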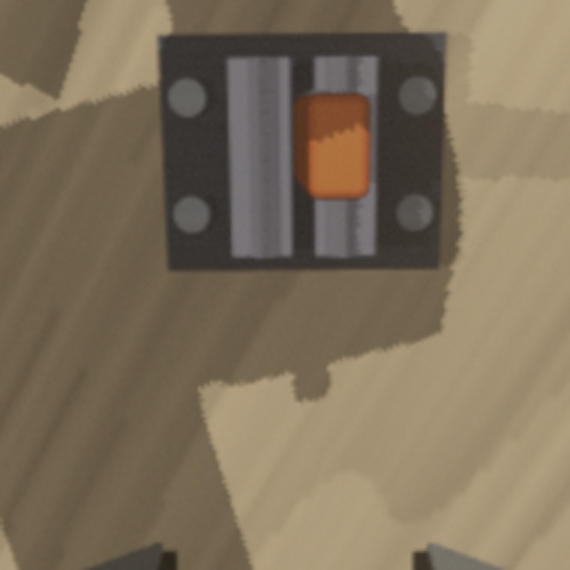

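The handle top is about 9 mm off the gap line at a height of 165 mm. That is a 3–4° lean, within the play of a 5 mm blade in a 9 mm gap. It also sits about 8 mm along the gap, well inside the 70 mm jaws. I'll do one numeric check of the tray and bystanders, then hand in.

Run:
```python
from h import *
a=load('top0');t=load('t16')
for n,roi in (('red',(340,200,370,250)),('purple',(400,140,450,180)),('red',(385,305,420,340))): print(n,[[b[1].round(1).tolist() for b in blobs(c,*HSV[n],roi)] for c in (a,t)])
for nm,roi in (('mat+tray',(300,235,395,300)),('wrench',(318,130,350,200)),('tape',(160,175,210,222)),('glue',(433,178,468,212))):
    x0,y0,x1,y1=roi; d=cv2.absdiff(a['frame'],t['frame'])[y0:y1,x0:x1].max(2); print(nm,'share changed>40: %.3f'%(d>40).mean())
st(); print(close_job())
```

```text
red [[[354.6, 225.6]], [[354.7, 225.0]]]
purple [[[422.4, 161.6]], [[422.4, 161.6]]]
red [[[402.0, 322.5]], []]
mat+tray share changed>40: 0.078
wrench share changed>40: 0.000
tape share changed>40: 0.000
glue share changed>40: 0.000
t 40.75 [ 0.5718 -0.4758  0.2702] x [-0.015  0.016 -1.   ] jaw 30.0 q [-46.  46.  35.   0. 100. -76.] F [-0.2 -0.2 -0.1] op 0.0398
the job is handed in; nothing more can be done
None
```

The job is done and handed in at about 41 s of robot time. The gauge leans slightly, and two of my last checks did not settle cleanly.

**Fittings and tray:** I put the white, brass and green fittings on the tray; copper was not on the bench in any view. I tipped the tray over the black crate and all three slid off the lip into it. The empty tray is back on its mat, its fin within 1 px of where it started, the same way round.

**Gauge:** I pulled it from the holder and pushed the blade into the stop until a 5 mm push met 33 N at the expected floor height.

**Last checks:**
- **In place:** the last pictures show the three fittings in the crate. The wrench, tape roll, glue can and purple decoy had not moved in the top view.
- **Gauge lean:** it leans about 3–4° across the gap, which the 9 mm gap allows for a 5 mm blade. It also sits about 8 mm off centre along the gap, but the whole blade width should be between the jaws.
- **Disagreement:** the scene camera put the handle a few pixels away from where it should be. I put this down to the lean and calibration, and did not straighten the gauge.
- **Not confirmed:** the red decoy was not found in the final top view. I took it to be hidden by the arm or its shadow; it was still in place in the picture just before.

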